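Draw an inspected bearing out from under a video microscope and lay it in the steel pan

TASK

The bearing under the microscope has been inspected. Gently draw it along the slideway, out from under the lens and round the corner onto the open catch tray without forcing it against the guides, then lift it off and lay it flat on the floor of the steel pan beside the bearing already there. Do not drop it, do not bump the microscope, and leave the bearing in the pan and the other things on the bench where they are.

Things in the scene. Friction and masses are not known exactly. Their poses are not given: they have to be found in the camera images.
- bearing: the bearing to move: a steel ring lying flat, 95 mm outside diameter, 60 mm bore, 20 mm high (wall 17.5 mm), about 0.4 kg; origin at the centre of its underside, z up. It starts at the closed end of the slideway, under the lens.
- slideway: fixed floor plate of the aluminium slideway and its catch tray, 6 mm thick; origin on the bench exactly below the lens axis, x away from the robot at zero yaw, y left. On it stand the guides, which make an L-shaped channel 101 mm wide: leg one runs along -x from its closed end under the lens to the corner, leg two from there along +y to the exit and the tray
- guides: fixed walls and lips of the channel, same origin and axes as the slideway. Wall faces (8 mm thick walls): back x = 0.0505, right y = -0.0505, left of leg one y = 0.0505, front x = -0.1805, back of leg two x = -0.0795. Each wall carries a lip that overhangs the channel by 14 mm, underside 28.5, top 32.5 mm above the bench: the bearing cannot be lifted there. Slot between the lips 73 mm wide
- corner (a point): centre line of the channel at its corner, on the floor, slideway (-0.13, 0)
- exit (a point): middle of the gap where leg two's walls and lips end, on the floor, slideway (-0.13, 0.11)
- tray (a point): middle of the flat open catch tray, on its floor, slideway (-0.13, 0.19). The tray spans slideway x -0.22 to -0.04 and y 0.11 to 0.27, same floor as the channel; rim 4 mm thick up to 12 mm above the bench on its front, back and left edges
- microscope: fixed white video microscope, same origin and axes as the slideway. Its round black ring light, 64 mm diameter, hangs on the lens axis with its underside 130 mm above the bench; head above it up to 74 mm diameter to 290 mm, camera to 410 mm high. Pillar, 32 mm thick, at (0.13,-0.05); base block x 0.065 to 0.20, y -0.13 to 0.05, 30 mm high.
- pan: fixed rectangular stainless pan, 300 mm (its x) by 180 mm (its y), 65 mm high, walls and floor 3 mm thick; origin at the centre of its underside. It stands on the left or on the right of the slideway.
- panned_bearing: an identical bearing lying flat in the half of the pan that is nearer to the robot (pan x about -0.09); origin at the centre of its underside. To be left alone.
- balance: fixed white laboratory balance, 240 x 180 mm, 67 mm high, on the other side from the pan; origin at the centre of its underside
- beaker: glass cup standing on the balance, 60 mm diameter, 70 mm high; origin at its underside. To be left alone.
- stack: bystander behind the slideway: stack of bearings 95 mm diameter, 60 mm high, with a white 58 mm mandrel on top to 135 mm; origin at its underside
- wash_bottle: bystander: white bottle, 68 mm diameter, 160 mm high; origin at its underside
- cap: bystander: black lens cap, 42 mm diameter, 20 mm high, on the microscope's base block; origin at its underside
Things that resemble listed ones, but are neither listed nor needed, are in the scene too. What is shaped like the bearing but brown is not meant.

How it is judged:
On the way:
1. the bearing has been slid out of the channel and lies on the catch tray (y of bearing in the frame of slideway between 0.157 and 0.225 m and height (world z) of bearing below 0.012 m and angle between bearing's own z axis and vertical below 0.1 rad), for 0.2 s.
At the end, for the whole second after the job is handed in: The bearing lies flat (within 0.1 rad) and at rest on the floor of the pan (underside within 8 mm of the pan's underside), released, with the bearing that was there before moved less than 30 mm (x of bearing in the frame of pan between -0.11 and 0.11 m and y of bearing in the frame of pan between -0.05 and 0.05 m and z of bearing in the frame of pan below 0.008 m and angle between bearing's own z axis and vertical below 0.1 rad and linear speed of bearing below 0.02 m/s and distance of panned_bearing from where it was at the start of the episode below 0.03 m); the robot touches nothing.
It fails at once if the bearing is forced against the walls or lips of the slideway (over 40 N) (contact force between bearing and guides above 40 N).
It fails at once if the bearing is dropped or slammed into the pan (over 120 N) (contact force between bearing and pan above 120 N).
It fails at once if the robot bumps the microscope (over 10 N) (contact force between any of the arm, the fingers and microscope above 10 N).
It fails at once if the bearing already in the pan is moved by more than 30 mm (distance of panned_bearing from where it was at the start of the episode above 0.03 m).
It fails at once if a bystander is moved by more than 30 mm (distance of any of beaker, stack, wash_bottle, cap from where it was at the start of the episode above 0.03 m).
It also fails if it takes over 72 s, if anything falls off the work surface, if the arm or the gripper's body presses on something with over 40 N, if the wrist force passes 120 N, or if a joint passes its speed limit or range.

ROBOT

A 6-joint arm with a two-finger parallel gripper is mounted at the origin on the work surface. World frame = base frame: x ahead of the robot, y to its left, z up, the work surface at z = 0. Lengths are in m, angles in rad, forces in N, time in s.
With the tool pointing down it reaches from about 0.3 to 0.775 m from the base axis. Payload 14.6 kg.
Tool frame: the origin (TCP) lies on the centre line of the jaws, within the pads' length; the fingertips stand 19 mm ahead of it and the grasp point (between the pads) is the TCP; y points along the fingers, x is the direction in which the jaws open and shut, and the axes are right-handed (so a half turn about y gives the same grasp; the last joint's range is limited). The gripper opens to 94 mm and grips with 3 to 60 N. Pads are 16 mm wide; open, the fingers measure 119 mm over their backs; the gripper's body (75 mm by 177 mm) begins 78 mm behind the grasp point.
Start: joints at [-1.23, 0.3, 1.521, -0, 1.321, -0.067], TCP at [0.218, -0.505, 0.224] pointing down, gripper open.
Joint ranges: [-3.03, 3.03], [-0.79, 2.21], [0.23, 2.52], [-1.04, 4.18], [0, 3.07], [-2.55, 2.55]. Speed limits (rad/s): [2.22, 2.22, 2.57, 3.14, 3.14, 3.14].

INTERFACE

Orientations are given as [roll, pitch, yaw] about the fixed x, y, z axes, in that order (R = Rz(yaw) Ry(pitch) Rx(roll)).
In Python, from station import ctrl, optics gives the robot as it stands.
- The arm moves only by the tool jog_arm, never from a script. Its argument "targets" is a list of rows, each a list of 3 entries, a list of its own where there are three numbers: the finger opening in cm, from 0 to 9.4, then the shift along the tool's x, y, z in cm, then the turn about the tool's y in rad. A call has 1 to 10 rows; each row is the pose to reach, as a shift and turn from the pose commanded when the call began, along the tool's axes at that moment; what a row does not reach only later rows make up. A row lasts 1/10 s, in which the tool goes at most 50 mm and 8.59 degrees, less where a joint would pass 70% of its speed; a pose out of reach is approached as far as the arm can. A call with a gripper value outside its range is refused whole. The fingers move at their own pace and stop on an object; "grip_force" is the grip in N (left out, the last holds). Time passes only in rows, so rows that repeat a pose let the fingers close. It gives the time, the measured TCP pose, the force and the opening at its end, in the units of the state.
- ctrl.get_obs(): the state, without advancing time (a new reading comes with each control period).
- optics.camera(name): name is "scene" or "side" or "wrist"; returns a dict with "img" (400x640x3 uint8, red, green, blue), "range_z" (400x640 float32, m along the optical axis (not along the pixel's ray), 0 where there is no reading), "camera_matrix" (3x3 intrinsics, pixels), "world_to_cam" (4x4, takes a point from world to camera coordinates); the wrist camera has in their place "mount" (4x4, takes a point from camera to tool coordinates, whose origin is the TCP and whose axes are the tool frame's). Camera axes: x right, y up, looking along -z (the intrinsics and any distortion apply to the point x, -y, -z); pixel columns grow to the right and rows downward; lengths in m; the calibration is good to about 2 mm. A picture is of the moment at which its call begins: read the wrist's pose just before it.
- ctrl.hand_in(): hands the job in, once; it reports no verdict.
The state is a dict: "time_s": time; "qpos": joint angles; "joint_vel": joint speeds; "tau": joint torques, N m; "ee_pos": TCP position; "eef_rot": TCP orientation; "force": force on the tool from outside, world axes, zero at the start; "moment": the same for the moment, N m; "grip_width": finger opening in m.
Only numpy, scipy, OpenCV 4.12 (cv2) and the standard library are available. Lean on these libraries where they do the work, as an engineer would, in place of code of your own. Each camera call takes 0.05 s, during which the arm holds its last target. There are 200 camera calls.

## Working session

There is one attempt and no reset: what is moved stays moved. The work goes in short steps, Python scripts to look and compute and a tool call to move; the robot and the scene stay as the last step left them, time stands still between calls to the robot, and variables do not carry over. Pictures are saved under pics/ and viewed, about 8 in all and at most 12, crops included, and the job is handed in when it is done.

Besides the shell and the picture viewer there is one more tool, called after "Emit:" as name(argument=value, ...), one argument or row to a line, values as JSON. jog_arm: Moves the arm, as the interface text tells. Its arguments: {"type":"object","properties":{"targets":{"type":"array","items":{"type":"array"}},"grip_force":{"type":"number"}},"required":["targets"]}

```bash
ls; mkdir -p pics
cat > h.py <<'E'
import numpy as np, cv2
from scipy.spatial.transform import Rotation as R
from station import ctrl, optics
def shot(name, save=None):
    o=ctrl.get_obs(); c=optics.camera(name)
    if 'world_to_cam' in c: T=np.linalg.inv(c['world_to_cam'])
    else:
        W=np.eye(4); W[:3,:3]=R.from_euler('xyz',o['eef_rot']).as_matrix(); W[:3,3]=o['ee_pos']; T=W@c['mount']
    if save: cv2.imwrite(save, c['img'][:,:,::-1])
    return c,T
def cloud(c,T):
    K=c['camera_matrix']; d=c['range_z']; v,u=np.mgrid[:400,:640]
    P=np.stack([(u-K[0,2])/K[0,0]*d, -(v-K[1,2])/K[1,1]*d, -d, np.ones_like(d)],-1)
    W=(P@T.T)[...,:3]; W[d<=0]=np.nan; return W
E
python3 - <<'E'
from h import *
print(ctrl.get_obs())
for n in ('scene','side','wrist'):
    c,T=shot(n,f'pics/{n}0.png'); print(n,[k for k in c],c['camera_matrix'].tolist(),T.round(3).tolist())
    np.savez(f'{n}0.npz',W=cloud(c,T))
    print({k:v for k,v in c.items() if k not in('img','range_z','camera_matrix','world_to_cam','mount')})
E
```

```text
pics
{'time_s': 0.0, 'qpos': array([-1.22961857e+00,  3.00461484e-01,  1.52156821e+00,  1.12141493e-05,
        1.32070350e+00, -6.65886712e-02]), 'joint_vel': array([-1.29970288e-03,  3.82111400e-04,  6.94070144e-04,  1.66176005e-03,
       -4.28784441e-04,  9.26772115e-05]), 'tau': array([-9.79356191e-04, -5.31814027e+01, -3.52740026e+01,  7.07681291e-02,
        2.44451640e-02, -1.17370096e-04]), 'ee_pos': array([ 0.21803409, -0.50467888,  0.22389704]), 'eef_rot': array([-1.57070960e+00,  1.13729235e-03, -1.16303263e+00]), 'force': array([ 0.18315558,  0.08000077, -0.05354721]), 'moment': array([-0.04754668, -0.05930567,  0.02463138]), 'grip_width': 0.09395081337412167}
scene ['img', 'range_z', 'camera_matrix', 'world_to_cam'] [[475.42884151173104, 0.0, 314.89096420065704], [0.0, 475.42884151173104, 196.57265940961972], [0.0, 0.0, 1.0]] [[-0.156, -0.741, 0.653, 1.393], [0.988, -0.118, 0.102, 0.122], [0.002, 0.661, 0.751, 1.011], [0.0, 0.0, 0.0, 1.0]]
{}
side ['img', 'range_z', 'camera_matrix', 'world_to_cam'] [[437.6389124309364, 0.0, 319.3197440245817], [0.0, 437.6389124309364, 200.56996112354042], [0.0, 0.0, 1.0]] [[0.913, 0.215, -0.346, 0.078], [-0.407, 0.491, -0.77, -1.185], [0.004, 0.844, 0.536, 0.865], [0.0, 0.0, 0.0, 1.0]]
{}
wrist ['img', 'range_z', 'camera_matrix', 'mount'] [[350.6885568809194, 0.0, 320.5520817928709], [0.0, 350.6885568809194, 205.86175145159322], [0.0, 0.0, 1.0]] [[0.396, 0.886, 0.241, 0.288], [-0.918, 0.383, 0.104, -0.474], [-0.0, -0.263, 0.965, 0.385], [0.0, 0.0, 0.0, 1.0]]
{}
```

View pics/scene0.png

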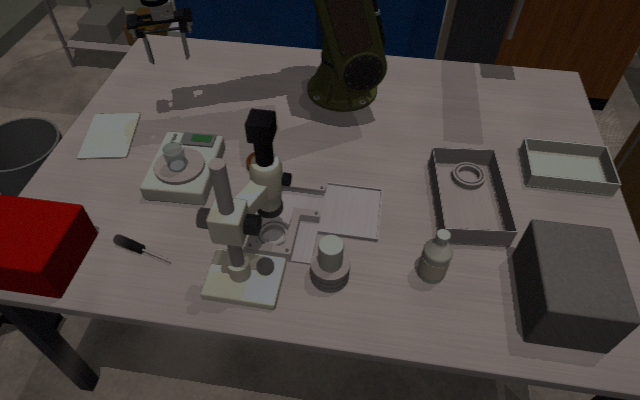

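View pics/side0.png

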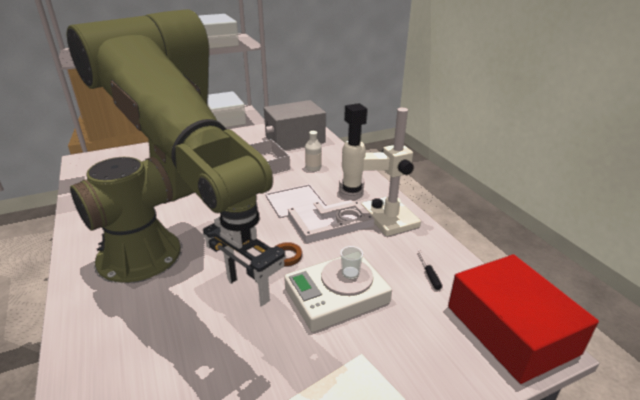

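Candidates: the ring under the lens, scene (272,233), is the target. Not wanted are the ring in the pan (468,175), the brown ring (252,160; side 290,253), the stack rings (330,270) and the balance dish (180,165). The real pan holds a ring at (470,195); the box at (567,165) is a decoy. Next is a close crop of each.

Run:
```python
import cv2,numpy as np
a=cv2.imread('pics/scene0.png')[165:285,235:395]; b=cv2.imread('pics/side0.png')[170:250,260:420]
a=cv2.resize(a,None,fx=4.5,fy=4.5,interpolation=cv2.INTER_CUBIC)
cv2.imwrite('pics/crop1.png',a)
b=cv2.resize(b,None,fx=5,fy=5,interpolation=cv2.INTER_CUBIC)
cv2.imwrite('pics/crop2.png',b)
W=np.load('scene0.npz')['W']
for u,v in [(272,222),(258,233),(350,205),(360,230),(320,186),(382,187),(380,238),(433,152),(493,152),(512,240),(440,240),(468,165),(470,210),(250,240),(300,245)]: print(u,v,W[v,u].round(3))
```

```text
272 222 [ 0.644 -0.108  0.028]
258 233 [ 0.822 -0.087  0.218]
350 205 [0.534 0.087 0.006]
360 230 [0.615 0.123 0.004]
320 186 [ 0.509 -0.001  0.042]
382 187 [0.448 0.171 0.   ]
380 238 [0.634 0.177 0.005]
433 152 [0.348 0.304 0.066]
493 152 [0.317 0.477 0.062]
512 240 [0.605 0.509 0.028]
440 240 [0.731 0.301 0.154]
468 165 [0.339 0.415 0.021]
470 210 [ 0.493  0.417 -0.002]
250 240 [ 0.713 -0.15   0.032]
300 245 [ 0.69  -0.026  0.007]
```

View pics/crop1.png

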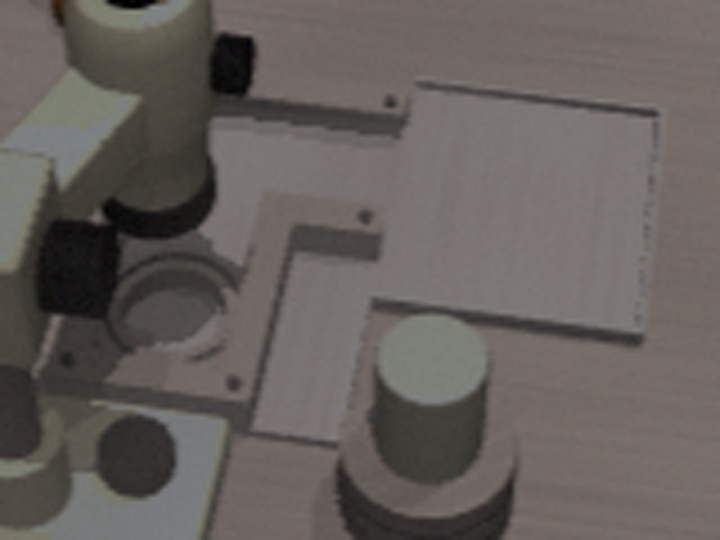

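View pics/crop2.png

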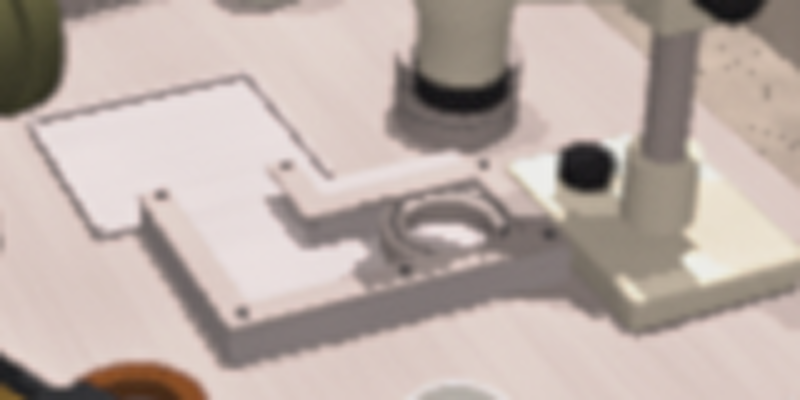

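Crop1 shows the steel ring at scene ≈(274,233), in the channel under the lens, with the tray corners clearly visible. Crop2 shows the same from the side. The tool stays vertical, so the question is whether the gripper body clears the lens. I'll fit the poses and measure the gripper profile.

```bash
cat > fit.py <<'E'
from h import *
from scipy.optimize import least_squares
cs={n:shot(n)[0] for n in('scene','side')}
def proj(n,P):
    c=cs[n];K=c['camera_matrix']; q=(np.c_[P,np.ones(len(P))]@c['world_to_cam'].T)[:,:3]
    return np.c_[K[0,0]*q[:,0]/-q[:,2]+K[0,2], K[1,1]*q[:,1]/q[:,2]+K[1,2]]
def s2w(p,P):
    P=np.array(P,float); c,s=np.cos(p[2]),np.sin(p[2]); return np.c_[p[0]+c*P[:,0]-s*P[:,1],p[1]+s*P[:,0]+c*P[:,1],P[:,2]]
E
python3 - <<'E'
from fit import *
S=[(415,82,-.22,.11,.012),(658,110,-.22,.27,.012),(640,335,-.04,.27,.012),(375,300,-.04,.11,.012),(250,400,.0585,.0585,.0325),(382,205,-.0935,.11,.0325),(380,232,-.0715,.11,.0325)]
D=[(35,122,-.22,.27,.012),(245,75,-.04,.27,.012),(100,237,-.22,.11,.012),(230,362,-.1885,-.0585,0),(225,328,-.1885,-.0585,.0325)]
S=np.array(S);D=np.array(D)
us=S[:,:2]/4.5+[235,165]; ud=D[:,:2]/5+[260,170]
f=lambda p:np.r_[(proj('scene',s2w(p,S[:,2:]))-us).ravel(),(proj('side',s2w(p,D[:,2:]))-ud).ravel()]
r=least_squares(f,[.65,-.1,0],loss='soft_l1'); print(r.x,r.fun.reshape(-1,2).round(1).tolist()); p=r.x
# lens ring & bearing check
print('lens px',proj('scene',s2w(p,[(0,0,.13)])),'bearing top px',proj('scene',s2w(p,[(0,0,.026)])), proj('side',s2w(p,[(0,0,.026),(0,0,.13)])))
np.save('p.npy',p)
# bearing top points by depth in slideway frame
for n in('scene','side'):
    W=np.load(n+'0.npz')['W'].reshape(-1,3); c,s=np.cos(p[2]),np.sin(p[2]); d=W-[p[0],p[1],0]
    X=np.c_[c*d[:,0]+s*d[:,1],-s*d[:,0]+c*d[:,1],d[:,2]]
    m=(abs(X[:,0])<.07)&(abs(X[:,1])<.045)&(X[:,2]>.018)&(X[:,2]<.029); print(n,m.sum(),np.c_[X[m].min(0),X[m].max(0)].round(3).tolist())
    # pan rim
    m=(W[:,0]>.28)&(W[:,0]<.66)&(W[:,1]>.28)&(W[:,1]<.54)&(W[:,2]>.055)&(W[:,2]<.075)
    if m.sum()>20: print('pan',m.sum(),cv2.minAreaRect(W[m][:,:2].astype(np.float32)))
    m=(W[:,0]>.30)&(W[:,0]<.6)&(W[:,1]>.31)&(W[:,1]<.5)&(W[:,2]>.015)&(W[:,2]<.03)
    if m.sum()>20: print('panned ring',m.sum(),cv2.minEnclosingCircle(W[m][:,:2].astype(np.float32)))
# gripper profile in tool frame
o=ctrl.get_obs(); Rt=R.from_euler('xyz',o['eef_rot']).as_matrix()
T=np.vstack([(np.load(n+'0.npz')['W'].reshape(-1,3)-o['ee_pos'])@Rt for n in('scene','side')])
for a in np.arange(-.26,.02,.02):
    m=(T[:,1]>=a)&(T[:,1]<a+.02)&(abs(T[:,0])<.15)&(abs(T[:,2])<.12); 
    if m.sum()>5: print('%.2f'%a,m.sum(),np.percentile(T[m][:,0],[1,99]).round(3),np.percentile(T[m][:,2],[1,99]).round(3))
i=cv2.imread('pics/side0.png')[150:320,170:310]; i=cv2.resize(i,None,fx=3.4,fy=3.4,interpolation=cv2.INTER_CUBIC)
w=cv2.resize(cv2.imread('pics/wrist0.png'),(480,300)); j=np.zeros((max(i.shape[0],300),i.shape[1]+480 if i.shape[1]<321 else 800,3),np.uint8)
cv2.imwrite('pics/grip.png',i)
E
```

```text
[ 0.68266729 -0.09950529 -0.00732404] [[-0.4, -1.3], [1.3, -0.8], [0.5, -0.2], [-1.5, -0.5], [-0.6, 0.9], [0.2, 0.2], [-0.7, 0.5], [-2.0, -1.5], [0.5, -1.7], [-0.9, -2.4], [-0.0, 0.8], [0.9, -0.5]]
lens px [[269.43726088 208.64391257]] bearing top px [[272.26897133 234.53005891]] [[350.57508055 213.93734095]
 [351.90279728 187.75148883]]
scene 426 [[-0.05, 0.07], [-0.045, 0.045], [0.018, 0.029]]
pan 838 ((0.4909685254096985, 0.4069706201553345), (0.3559340238571167, 0.18333733081817627), 5.56298303604126)
panned ring 859 ((0.45194321870803833, 0.40186452865600586), 0.16097940504550934)
side 207 [[-0.07, 0.069], [-0.043, 0.044], [0.018, 0.029]]
pan 193 ((0.5919808745384216, 0.4240012764930725), (0.1524454951286316, 0.20598068833351135), 7.162483215332031)
panned ring 49 ((0.5568161010742188, 0.4073859453201294), 0.0931602269411087)
-0.26 1036 [-0.106  0.043] [-0.061  0.05 ]
-0.24 440 [-0.082  0.041] [-0.06  0.05]
-0.22 420 [-0.002  0.035] [-0.056  0.04 ]
-0.20 307 [-0.012  0.035] [-0.034  0.034]
-0.18 604 [-0.038  0.038] [-0.037  0.04 ]
-0.16 254 [-0.039  0.019] [-0.033  0.034]
-0.14 1336 [-0.085  0.088] [-0.032  0.033]
-0.12 1243 [-0.084  0.09 ] [-0.034  0.038]
-0.10 763 [-0.077  0.082] [-0.034  0.037]
-0.08 93 [-0.061  0.081] [-0.027  0.026]
-0.06 166 [-0.058  0.062] [-0.01   0.014]
-0.04 215 [-0.058  0.061] [-0.009  0.014]
-0.02 212 [-0.058  0.061] [-0.01   0.014]
-0.00 146 [-0.057  0.061] [-0.01   0.013]
```

View pics/grip.png

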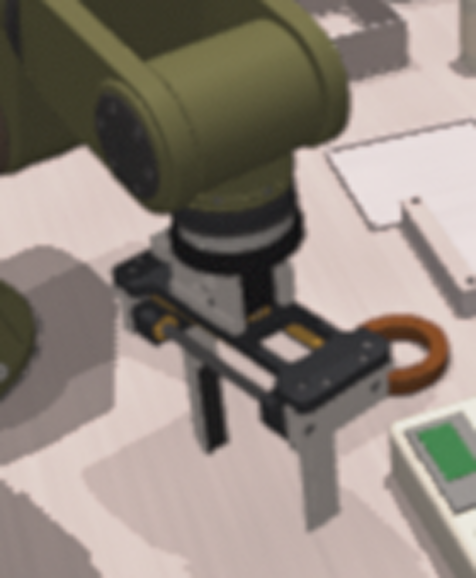

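Picture: an open-frame hand with slim vertical fingers below a 177 x 75 mm body. Measured slideway origin is (0.683, -0.0995), yaw -0.007. With a vertical tool the body keeps any finger about 61 mm from the lens axis, while the ring ends at 47.5 mm. I need a close look along the channel first.

Emit:
jog_arm(
  targets=[
    [9.4,[-27.3,0,39.2],-1.4],
    [9.4,[-27.3,0,39.2],-1.4],
    [9.4,[-27.3,0,39.2],-1.4],
    [9.4,[-27.3,0,39.2],-1.4],
    [9.4,[-27.3,0,39.2],-1.4],
    [9.4,[-27.3,0,39.2],-1.4],
    [9.4,[-27.3,0,39.2],-1.4],
    [9.4,[-27.3,0,39.2],-1.4],
    [9.4,[-27.3,0,39.2],-1.4],
    [9.4,[-27.3,0,39.2],-1.4],
  ],
)

```text
time_s: 1.25
ee_pos: [0.4708, -0.0959, 0.2245]
eef_rot: [-1.571, -0.0, 0.245]
force: [0.1, -0.7, -0.1]
grip_width: 0.0939
```

Emit:
jog_arm(
  targets=[
    [4,[0,0,0],-1.333],
    [4,[0,0,0],-1.333],
    [4,[0,0,0],-1.333],
    [4,[0,0,0],-1.333],
    [4,[0,0,0],-1.333],
    [4,[0,0,0],-1.333],
    [4,[0,0,0],-1.333],
    [4,[0,0,0],-1.333],
    [4,[0,0,0],-1.333],
    [4,[0,0,0],-1.333],
  ],
)

```text
time_s: 2.25
ee_pos: [0.4697, -0.0988, 0.2244]
eef_rot: [-1.571, -0.0, 1.572]
force: [-0.2, 0.1, -0.2]
grip_width: 0.0403
```

Run:
```python
from h import *
c,T=shot('wrist','pics/w1.png'); W=cloud(c,T); np.savez('w1.npz',W=W)
o=ctrl.get_obs(); print(o['ee_pos'],o['eef_rot'],o['qpos'],T.round(3).tolist())
```

```text
[ 0.4696858  -0.0988076   0.22440774] [-1.57074704e+00 -1.54854284e-05  1.56714811e+00] [-2.83676241e-01  1.43365985e-01  1.71227993e+00  1.31395285e-06
  1.28599838e+00 -1.85082472e+00] [[-0.001, -0.965, -0.262, 0.394], [1.0, -0.001, 0.0, -0.099], [-0.001, -0.262, 0.965, 0.386], [0.0, 0.0, 0.0, 1.0]]
```

View pics/w1.png

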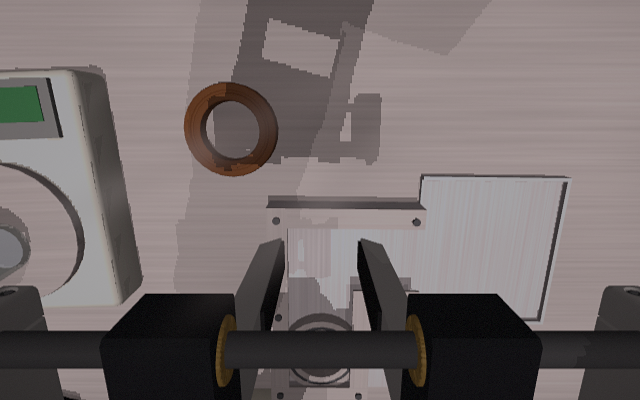

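The wrist view has image up toward the robot. The steel ring is at ≈(322,350) seen between the fingers, the brown ring at (232,128), the tray at right. Now I'll measure the ring's near edge and bore against the slideway.

Run:
```python
from h import *
p=np.load('p.npy')
z=np.load('w1.npz')['W']
i=cv2.imread('pics/w1.png')[180:400,240:440]; cv2.imwrite('pics/w1c.png',cv2.resize(i,None,fx=2.7,fy=2.7,interpolation=cv2.INTER_CUBIC))
for u,v in [(322,322),(293,352),(351,352),(322,345),(300,330),(276,221),(416,222),(490,250)]: print(u,v,z[v,u].round(4))
# microscope extents by height, from scene/side clouds
W=np.vstack([np.load(n+'0.npz')['W'].reshape(-1,3) for n in('scene','side')])-[p[0],p[1],0]
for a in np.arange(.1,.3,.015):
    m=(abs(W[:,0])<.06)&(abs(W[:,1])<.06)&(W[:,2]>a)&(W[:,2]<a+.015)
    if m.sum()>5: print('%.3f'%a,m.sum(),np.percentile(W[m],[2,98],axis=0)[:,:2].round(3).tolist())
```

```text
322 322 [ 0.6309 -0.097   0.0276]
293 352 [ 0.4442 -0.1047  0.3205]
351 352 [ 0.4435 -0.0922  0.3215]
322 345 [ 0.4424 -0.0984  0.3206]
300 330 [ 0.4421 -0.1034  0.3157]
276 221 [ 0.5056 -0.1456  0.0347]
416 222 [0.5064 0.0012 0.0352]
490 250 [0.5495 0.0976 0.0065]
0.130 162 [[-0.032, -0.034], [0.03, 0.03]]
0.145 209 [[-0.032, -0.032], [0.03, 0.029]]
0.160 149 [[-0.031, -0.032], [0.029, 0.028]]
0.175 145 [[-0.031, -0.033], [0.029, 0.029]]
0.190 106 [[-0.035, -0.034], [0.031, 0.029]]
0.205 217 [[-0.037, -0.046], [0.058, 0.034]]
0.220 251 [[-0.038, -0.048], [0.057, 0.043]]
0.235 431 [[-0.037, -0.046], [0.059, 0.054]]
0.250 458 [[-0.038, -0.04], [0.059, 0.052]]
0.265 344 [[-0.037, -0.038], [0.036, 0.035]]
0.280 500 [[-0.031, -0.033], [0.03, 0.03]]
0.295 147 [[-0.021, -0.022], [0.02, 0.018]]
```

View pics/w1c.png

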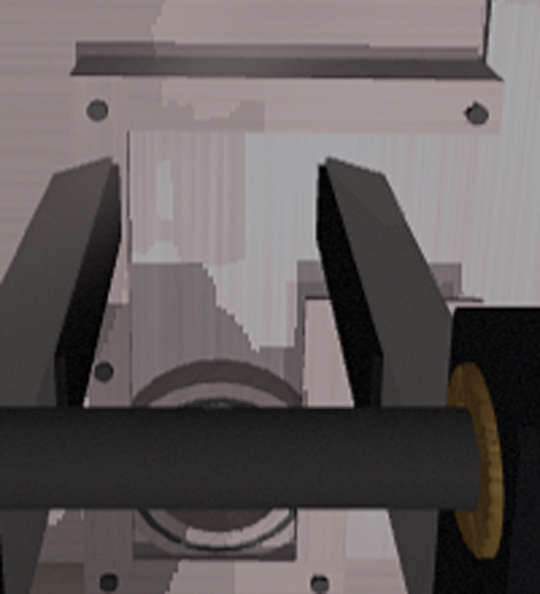

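The ring is centred at about x=0.678 in the channel, as expected. The hand body and wrist above it can't come near the lens with the tool vertical. A tilt might be available at the reach limit ("approached as far as the arm can"), so I'll test that high above everything.

Emit:
jog_arm(
  targets=[
    [4,[0,-32,0],0],
    [4,[0,-32,0],0],
    [4,[0,-32,0],0],
    [4,[0,-32,0],0],
    [4,[0,-32,0],0],
    [4,[0,-32,0],0],
    [4,[0,-32,0],0],
    [4,[0,-32,-20],0],
    [4,[0,-32,-20],0],
    [4,[0,-32,-20],0],
  ],
)

```text
time_s: 3.3
ee_pos: [0.6029, -0.0993, 0.545]
eef_rot: [-1.57, -0.0, 1.566]
force: [-0.2, -0.7, 0.5]
grip_width: 0.0401
```

Emit:
jog_arm(
  targets=[
    [4,[0,0,-30],0],
    [4,[0,0,-30],0],
    [4,[0,0,-30],0],
    [4,[0,0,-30],0],
    [4,[0,0,-30],0],
    [4,[0,0,-30],0],
    [4,[0,0,-30],0],
    [4,[0,0,-30],0],
  ],
)

```text
time_s: 4.1
ee_pos: [0.7196, -0.083, 0.4499]
eef_rot: [-1.601, 0.004, 1.569]
force: [0.6, -0.5, 0.5]
grip_width: 0.0402
```

Run:
```python
from h import *
o=ctrl.get_obs(); print(o['time_s'],o['ee_pos'],o['eef_rot'],o['qpos'])
```

```text
4.1 [ 0.71962971 -0.0830387   0.44990297] [-1.60105082  0.00353067  1.56949453] [-1.65942110e-01  8.11951870e-01  2.35229260e-01  1.67633186e-03
  2.06398699e+00 -1.73467395e+00]
```

At the limit the elbow reaches its stop and the tool tilts slightly, by 0.03 rad. The tips are now close above the microscope camera, so I'll back off at once and see whether the tilt persists.

Emit:
jog_arm(
  targets=[
    [4,[0,-5,20],0],
    [4,[0,-5,20],0],
    [4,[0,-5,20],0],
    [4,[0,-5,20],0],
    [4,[0,-5,20],0],
    [4,[0,-5,20],0],
  ],
)

```text
time_s: 4.7
ee_pos: [0.5135, -0.0824, 0.4986]
eef_rot: [-1.608, 0.005, 1.569]
force: [-0.2, -0.4, 0.7]
grip_width: 0.0399
```

Run:
```python
from h import *
o=ctrl.get_obs(); print(o['time_s'],o['ee_pos'],o['eef_rot'],o['qpos'])
```

```text
4.7 [ 0.51349659 -0.08243691  0.49859766] [-1.60773331  0.00529528  1.56884184] [-0.23118587  0.17527625  1.05441755  0.00339357  1.87472345 -1.79904974]
```

The clipped pose is kept, so tilt gained at the reach limit persists in later moves. A 0.5 rad tilt with the fingers pointing outward clears the lens: body 13 mm away with the tips in the bore. The jaw axis stays horizontal if the tilt is done at base joint ≈ 0, so I'll move to y≈0.037 and stretch there.

```bash
cat >> h.py <<'E'
def st(to=None):
    "state; shift in tool cm to reach world TCP point 'to'"
    o=ctrl.get_obs(); Rt=R.from_euler('xyz',o['eef_rot']).as_matrix(); P=o['ee_pos']; tip=P+Rt[:,1]*.019
    print('t%.1f'%o['time_s'],'tcp',P.round(4),'tip',tip.round(4),'tilt %.3f jawz %.3f jawdir %s'%(np.arccos(-Rt[2,1]),Rt[2,0],Rt[:2,0].round(3)),'q',o['qpos'].round(3),'F',o['force'].round(1),'w %.4f'%o['grip_width'])
    if to is not None:
        for t in np.atleast_2d(to): print('to',t,'->',((np.array(t)-P)@Rt*100).round(2))
    return o,Rt
E
python3 -c "
from h import *
st([(.62,.037,.5),(.9,.037,.5),(.8,.037,.8)])"
```

```text
t4.7 tcp [ 0.5135 -0.0824  0.4986] tip [ 0.5142 -0.0825  0.4796] tilt 0.037 jawz -0.005 jawdir [0.002 1.   ] q [-0.231  0.175  1.054  0.003  1.875 -1.799] F [-0.2 -0.4  0.7] w 0.0399
to [0.62  0.037 0.5  ] -> [ 11.96   0.19 -10.63]
to [0.9   0.037 0.5  ] -> [ 12.02   1.22 -38.61]
to [0.8   0.037 0.8  ] -> [ 11.84 -29.13 -29.72]
```

Emit:
jog_arm(
  targets=[
    [4,[12,0,-10],0],
    [4,[12,0,-10],0],
    [4,[12,0,-10],0],
    [4,[12,0,-10],0],
    [4,[12,-30,-30],0],
    [4,[12,-30,-30],0],
    [4,[12,-30,-30],0],
    [4,[12,-30,-30],0],
    [4,[12,-30,-30],0],
    [4,[12,-30,-30],0],
  ],
)

```text
time_s: 5.7
ee_pos: [0.6255, 0.0316, 0.5789]
eef_rot: [-1.631, 0.002, 1.57]
force: [0.3, -0.2, 0.4]
grip_width: 0.0404
```

```bash
python3 -c "
from h import *
st()"
```

```text
t5.7 tcp [0.6255 0.0316 0.5789] tip [0.6267 0.0315 0.5599] tilt 0.060 jawz -0.002 jawdir [0.001 1.   ] q [-7.000e-03  6.190e-01  2.350e-01 -2.000e-03  2.228e+00 -1.579e+00] F [ 0.3 -0.2  0.4] w 0.0404
```

Emit:
jog_arm(
  targets=[
    [4,[0,-50,0],0],
    [4,[0,-50,0],0],
    [4,[0,-50,0],0],
    [4,[0,-50,0],0],
    [4,[0,-50,0],0],
    [4,[0,-50,0],0],
    [4,[0,-50,0],0],
    [4,[0,-50,0],0],
    [4,[0,-50,0],0],
    [4,[0,-50,0],0],
  ],
)

```text
time_s: 6.7
ee_pos: [0.4584, 0.0243, 0.7123]
eef_rot: [-1.646, 0.001, 1.57]
force: [0.9, -0.4, 0.1]
grip_width: 0.0399
```

Emit:
jog_arm(
  targets=[
    [4,[0,0,-50],0],
    [4,[0,0,-50],0],
    [4,[0,0,-50],0],
    [4,[0,0,-50],0],
    [4,[0,0,-50],0],
    [4,[0,0,-50],0],
    [4,[0,0,-50],0],
    [4,[0,0,-50],0],
    [4,[0,0,-50],0],
    [4,[0,0,-50],0],
  ],
)

```text
time_s: 7.7
ee_pos: [0.6559, 0.0184, 0.5597]
eef_rot: [-1.673, 0.0, 1.57]
force: [-0.2, -0.1, 0.0]
grip_width: 0.0398
```

```bash
python3 -c "
from h import *
st()"
```

```text
t7.7 tcp [0.6559 0.0184 0.5597] tip [0.6578 0.0184 0.5408] tilt 0.102 jawz -0.000 jawdir [0.001 1.   ] q [-0.029  0.651  0.235  0.003  2.154 -1.597] F [-0.2 -0.1  0. ] w 0.0398
```

Emit:
jog_arm(
  targets=[
    [4,[0,-50,-50],0],
    [4,[0,-50,-50],0],
    [4,[0,-50,-50],0],
    [4,[0,-50,-50],0],
    [4,[0,-50,-50],0],
    [4,[0,-50,-50],0],
    [4,[0,-50,-50],0],
    [4,[0,-50,-50],0],
    [4,[0,-50,-50],0],
    [4,[0,-50,-50],0],
  ],
)

```text
time_s: 8.7
ee_pos: [0.6334, 0.0124, 0.5904]
eef_rot: [-1.7, -0.0, 1.57]
force: [-0.4, -0.1, -0.4]
grip_width: 0.04
```

```bash
python3 -c "
from h import *
st()"
```

```text
t8.7 tcp [0.6334 0.0124 0.5904] tip [0.6358 0.0124 0.5716] tilt 0.129 jawz 0.000 jawdir [0.001 1.   ] q [-0.04   0.602  0.236  0.006  2.175 -1.607] F [-0.4 -0.1 -0.4] w 0.0400
```

Tilt grows about 0.027 rad per call, so I'll keep going in batches, staying well above everything.

Emit:
jog_arm(
  targets=[
    [4,[1,-40,-50],0],
    [4,[1,-40,-50],0],
    [4,[1,-40,-50],0],
    [4,[1,-40,-50],0],
    [4,[1,-40,-50],0],
    [4,[1,-40,-50],0],
    [4,[1,-40,-50],0],
    [4,[1,-40,-50],0],
    [4,[1,-40,-50],0],
    [4,[1,-40,-50],0],
  ],
)

```text
time_s: 9.7
ee_pos: [0.6375, 0.0127, 0.5942]
eef_rot: [-1.728, -0.001, 1.57]
force: [-0.2, -0.4, -0.3]
grip_width: 0.0396
```

Emit:
jog_arm(
  targets=[
    [4,[1,0,-50],0],
    [4,[1,0,-50],0],
    [4,[1,0,-50],0],
    [4,[1,0,-50],0],
    [4,[1,0,-50],0],
    [4,[1,-50,-10],0],
    [4,[1,-50,-10],0],
    [4,[1,-50,-10],0],
    [4,[1,-50,-10],0],
    [4,[1,-50,-10],0],
  ],
)

```text
time_s: 10.7
ee_pos: [0.5945, 0.015, 0.6388]
eef_rot: [-1.751, -0.001, 1.57]
force: [0.4, -0.5, -0.4]
grip_width: 0.0402
```

Emit:
jog_arm(
  targets=[
    [4,[1,0,15],0],
    [4,[1,0,15],0],
    [4,[1,0,15],0],
    [4,[1,-30,-40],0],
    [4,[1,-30,-40],0],
    [4,[1,-30,-40],0],
    [4,[1,-30,-40],0],
    [4,[1,-30,-40],0],
    [4,[1,-30,-40],0],
    [4,[1,-30,-40],0],
  ],
)

```text
time_s: 11.7
ee_pos: [0.5867, 0.0185, 0.6522]
eef_rot: [-1.78, -0.002, 1.571]
force: [-1.1, 0.7, 0.3]
grip_width: 0.04
```

```bash
python3 -c "
from h import *
st()"
```

```text
t11.7 tcp [0.5867 0.0185 0.6522] tip [0.5906 0.0186 0.6336] tilt 0.209 jawz 0.002 jawdir [0. 1.] q [-0.035  0.5    0.235  0.011  2.198 -1.598] F [-1.1  0.7  0.3] w 0.0400
```

Emit:
jog_arm(
  targets=[
    [4,[1,0,5],0],
    [4,[1,-30,-40],0],
    [4,[1,-30,-40],0],
    [4,[1,-30,-40],0],
    [4,[1,0,5],0],
    [4,[1,-30,-40],0],
    [4,[1,-30,-40],0],
    [4,[1,0,5],0],
    [4,[1,-30,-40],0],
    [4,[1,-30,-40],0],
  ],
)

```text
time_s: 12.7
ee_pos: [0.5828, 0.0242, 0.6607]
eef_rot: [-1.803, -0.003, 1.571]
force: [0.3, 0.0, -0.1]
grip_width: 0.0399
```

Emit:
jog_arm(
  targets=[
    [4,[1,0,-50],0],
    [4,[1,0,-50],0],
    [4,[1,0,-50],0],
    [4,[1,0,-50],0],
    [4,[1,0,-50],0],
    [4,[1,0,-50],0],
    [4,[1,0,-50],0],
    [4,[1,0,-50],0],
  ],
)

```text
time_s: 13.5
ee_pos: [0.7043, 0.0237, 0.5575]
eef_rot: [-1.834, -0.004, 1.571]
force: [-0.1, 0.1, 1.0]
grip_width: 0.0401
```

Emit:
jog_arm(
  targets=[
    [4,[0,-12,14],0],
    [4,[0,-12,14],0],
    [4,[0,-12,14],0],
    [4,[0,0,-50],0],
    [4,[0,0,-50],0],
    [4,[0,0,-50],0],
    [4,[0,0,-50],0],
    [4,[0,0,-50],0],
    [4,[0,0,-50],0],
    [4,[0,0,-50],0],
  ],
)

```text
time_s: 14.5
ee_pos: [0.734, 0.0193, 0.5337]
eef_rot: [-1.863, -0.005, 1.571]
force: [-0.0, 0.1, -0.3]
grip_width: 0.0401
```

Emit:
jog_arm(
  targets=[
    [4,[0,0,-50],0],
    [4,[0,0,-50],0],
    [4,[0,0,-50],0],
    [4,[0,0,-50],0],
    [4,[0,0,-50],0],
  ],
)

```text
time_s: 15.0
ee_pos: [0.7839, 0.0157, 0.4814]
eef_rot: [-1.895, -0.005, 1.571]
force: [-0.5, 0.2, 0.5]
grip_width: 0.0398
```

Emit:
jog_arm(
  targets=[
    [4,[1,-50,-30],0],
    [4,[1,-50,-30],0],
    [4,[1,-50,-30],0],
    [4,[1,-50,-30],0],
    [4,[1,-50,-30],0],
    [4,[1,-50,-30],0],
    [4,[1,-50,-30],0],
    [4,[1,-50,-30],0],
    [4,[1,-50,-30],0],
    [4,[1,-50,-30],0],
  ],
)

```text
time_s: 16.0
ee_pos: [0.6556, 0.0154, 0.6342]
eef_rot: [-1.925, -0.006, 1.572]
force: [-0.4, -0.1, -0.2]
grip_width: 0.0401
```

Emit:
jog_arm(
  targets=[
    [4,[1,15,-20],0],
    [4,[1,15,-20],0],
    [4,[1,15,-20],0],
    [4,[1,0,-60],0],
    [4,[1,0,-60],0],
    [4,[1,0,-60],0],
    [4,[1,0,-60],0],
    [4,[1,0,-60],0],
    [4,[1,0,-60],0],
  ],
)

```text
time_s: 16.9
ee_pos: [0.7681, 0.0175, 0.5282]
eef_rot: [-1.959, -0.007, 1.572]
force: [0.4, -0.1, -0.1]
grip_width: 0.0399
```

Emit:
jog_arm(
  targets=[
    [4,[1,-10,-60],0],
    [4,[1,-10,-60],0],
    [4,[1,-10,-60],0],
    [4,[1,-10,-60],0],
    [4,[1,-10,-60],0],
    [4,[1,-10,-60],0],
  ],
)

```text
time_s: 17.5
ee_pos: [0.7908, 0.0168, 0.512]
eef_rot: [-1.992, -0.007, 1.572]
force: [0.3, 0.3, 0.4]
grip_width: 0.0397
```

```bash
python3 -c "
from h import *
st()"
```

```text
t17.5 tcp [0.7908 0.0168 0.512 ] tip [0.7986 0.0169 0.4947] tilt 0.421 jawz 0.007 jawdir [-0.001  1.   ] q [-0.031  0.755  0.235  0.02   1.731 -1.595] F [0.3 0.3 0.4] w 0.0397
```

Emit:
jog_arm(
  targets=[
    [4,[1,-20,-60],0],
    [4,[1,-20,-60],0],
    [4,[1,-20,-60],0],
    [4,[1,-20,-60],0],
    [4,[1,-20,-60],0],
    [4,[1,-20,-60],0],
    [4,[1,-20,-60],0],
    [4,[1,-20,-60],0],
    [4,[1,-20,-60],0],
    [4,[1,-20,-60],0],
  ],
)

```text
time_s: 18.5
ee_pos: [0.7815, 0.0154, 0.5373]
eef_rot: [-2.026, -0.008, 1.572]
force: [0.0, -0.2, -0.1]
grip_width: 0.0401
```

Emit:
jog_arm(
  targets=[
    [4,[1,-10,-60],0],
    [4,[1,-10,-60],0],
    [4,[1,-10,-60],0],
    [4,[1,-10,-60],0],
    [4,[1,-10,-60],0],
    [4,[1,-10,-60],0],
  ],
)

```text
time_s: 19.1
ee_pos: [0.7962, 0.015, 0.5323]
eef_rot: [-2.059, -0.008, 1.573]
force: [-0.6, 0.1, 0.0]
grip_width: 0.0401
```

Run:
```python
from h import *
p=np.load('p.npy'); c,s=np.cos(p[2]),np.sin(p[2])
print('bearing',p[:2],'corner',p[0]-.13*c,p[1]-.13*s,'tray',p[0]-.13*c-.19*s,p[1]-.13*s+.19*c)
o,Rt=st()
# targets given as tip points -> TCP
ty=Rt[:,1]
for tip in [(.56,-.10,.30),(.56,-.10,.06),(.66,-.10,.06),(.66,-.10,.015)]:
    print(tip,'tcp',(np.array(tip)-.019*ty).round(4),'shift',((np.array(tip)-.019*ty-o['ee_pos'])@Rt*100).round(1))
```

```text
bearing [ 0.68266729 -0.09950529] corner 0.5526707775651512 -0.09855317128021449 tray 0.5540623320850283 0.09144173279886395
t19.1 tcp [0.7962 0.015  0.5323] tip [0.8051 0.0152 0.5155] tilt 0.489 jawz 0.008 jawdir [-0.002  1.   ] q [-0.035  0.736  0.236  0.025  1.682 -1.597] F [-0.6  0.1  0. ] w 0.0401
(0.56, -0.1, 0.3) tcp [ 0.5511 -0.1002  0.3168] shift [-11.7   7.4  31.7]
(0.56, -0.1, 0.06) tcp [ 0.5511 -0.1002  0.0768] shift [-11.9  28.6  43. ]
(0.66, -0.1, 0.06) tcp [ 0.6511 -0.1002  0.0768] shift [-11.9  33.3  34.2]
(0.66, -0.1, 0.015) tcp [ 0.6511 -0.1002  0.0318] shift [-11.9  37.3  36.3]
```

Checking tips-in-bore geometry at 28° leaves only about 2 mm to the ring light. At about 36° it is 12–15 mm or more, so I'll add some 0.15 rad.

Emit:
jog_arm(
  targets=[
    [4,[1,-20,-60],0],
    [4,[1,-20,-60],0],
    [4,[1,-20,-60],0],
    [4,[1,-20,-60],0],
    [4,[1,-20,-60],0],
    [4,[1,-20,-60],0],
    [4,[1,-20,-60],0],
    [4,[1,-20,-60],0],
    [4,[1,-20,-60],0],
    [4,[1,-20,-60],0],
  ],
)

```text
time_s: 20.1
ee_pos: [0.7776, 0.0141, 0.5682]
eef_rot: [-2.094, -0.009, 1.573]
force: [-0.5, -0.3, 0.3]
grip_width: 0.0398
```

Emit:
jog_arm(
  targets=[
    [4,[1,-20,-60],0],
    [4,[1,-20,-60],0],
    [4,[1,-20,-60],0],
    [4,[1,-20,-60],0],
    [4,[1,-20,-60],0],
    [4,[1,-20,-60],0],
    [4,[1,-20,-60],0],
    [4,[1,-20,-60],0],
    [4,[1,-20,-60],0],
    [4,[1,-20,-60],0],
  ],
)

```text
time_s: 21.1
ee_pos: [0.76, 0.0134, 0.6003]
eef_rot: [-2.128, -0.01, 1.573]
force: [0.1, 0.1, 0.3]
grip_width: 0.0401
```

Run:
```python
from h import *
o,Rt=st()
ty=Rt[:,1]
for tip in [(.60,-.10,.45),(.50,-.10,.30),(.50,-.10,.2)]:
    print(tip,'tcp',(np.array(tip)-.019*ty).round(4),'shift',((np.array(tip)-.019*ty-o['ee_pos'])@Rt*100).round(1))
```

```text
t21.1 tcp [0.76   0.0134 0.6003] tip [0.77   0.0136 0.5842] tilt 0.558 jawz 0.010 jawdir [-0.003  1.   ] q [-0.041  0.645  0.236  0.031  1.705 -1.598] F [0.1 0.1 0.3] w 0.0401
(0.6, -0.1, 0.45) tcp [ 0.5899 -0.1002  0.4661] shift [-11.4   2.3  21.5]
(0.5, -0.1, 0.3) tcp [ 0.4899 -0.1002  0.3161] shift [-11.6   9.7  37.9]
(0.5, -0.1, 0.2) tcp [ 0.4899 -0.1002  0.2161] shift [-11.7  18.2  43.2]
```

Emit:
jog_arm(
  targets=[
    [0,[1,10,-60],0],
    [0,[1,10,-60],0],
    [0,[1,10,-60],0],
    [0,[1,10,-60],0],
    [0,[1,10,-60],0],
    [0,[1,10,-60],0],
    [0,[1,10,-60],0],
    [0,[1,10,-60],0],
    [0,[1,10,-60],0],
    [0,[1,10,-60],0],
  ],
)

```text
time_s: 22.1
ee_pos: [0.8311, 0.0143, 0.5294]
eef_rot: [-2.163, -0.01, 1.574]
force: [-0.2, -0.1, -0.3]
grip_width: 0.0005
```

Run:
```python
from h import *
o,Rt=st()
ty=Rt[:,1]
for tip in [(.55,.015,.45),(.50,-.10,.40),(.50,-.10,.2)]:
    print(tip,'tcp',(np.array(tip)-.019*ty).round(4),'shift',((np.array(tip)-.019*ty-o['ee_pos'])@Rt*100).round(1))
```

```text
t22.1 tcp [0.8311 0.0143 0.5294] tip [0.8418 0.0145 0.5136] tilt 0.593 jawz 0.010 jawdir [-0.003  1.   ] q [-0.036  0.76   0.236  0.03   1.555 -1.598] F [-0.2 -0.1 -0.3] w 0.0005
(0.55, 0.015, 0.45) tcp [0.5394 0.0148 0.4658] shift [  0.1 -11.   27.8]
(0.5, -0.1, 0.4) tcp [ 0.4894 -0.1002  0.4158] shift [-11.5  -9.8  34.7]
(0.5, -0.1, 0.2) tcp [ 0.4894 -0.1002  0.2158] shift [-11.7   6.8  45.8]
```

Tilt is 0.593 rad, jaw axis level within 0.01. Retreating and coming down in front of the channel.

Emit:
jog_arm(
  targets=[
    [0,[0,-11,28],0],
    [0,[0,-11,28],0],
    [0,[0,-11,28],0],
    [0,[0,-11,28],0],
    [0,[0,-11,28],0],
    [0,[0,-11,28],0],
    [0,[-11.7,6.8,45.8],0],
    [0,[-11.7,6.8,45.8],0],
    [0,[-11.7,6.8,45.8],0],
    [0,[-11.7,6.8,45.8],0],
  ],
)

```text
time_s: 23.1
ee_pos: [0.5364, -0.0582, 0.3154]
eef_rot: [-2.165, -0.01, 1.573]
force: [1.6, -0.4, 0.2]
grip_width: 0.0006
```

Emit:
jog_arm(
  targets=[
    [0,[0,0,0],0],
    [0,[0,0,0],0],
  ],
)

```text
time_s: 23.3
ee_pos: [0.538, -0.0581, 0.3177]
eef_rot: [-2.165, -0.01, 1.573]
force: [0.5, 0.3, 1.1]
grip_width: 0.0005
```

Run:
```python
from h import *
o,Rt=st(); ty=Rt[:,1]
for tip in [(.53,-.10,.06),(.60,-.10,.055)]:
    print(tip,'shift',((np.array(tip)-.019*ty-o['ee_pos'])@Rt*100).round(1))
c,T=shot('wrist','pics/w2.png'); np.savez('w2.npz',W=cloud(c,T),T=T,K=c['camera_matrix'])
```

```text
t23.3 tcp [ 0.538  -0.0581  0.3177] tip [ 0.5487 -0.0579  0.3019] tilt 0.594 jawz 0.010 jawdir [-0.002  1.   ] q [-0.242 -0.079  1.824  0.195  0.828 -1.902] F [0.5 0.3 1.1] w 0.0005
(0.53, -0.1, 0.06) shift [-4.4 19.  15.1]
(0.6, -0.1, 0.055) shift [-4.5 23.3  9.5]
```

View pics/w2.png

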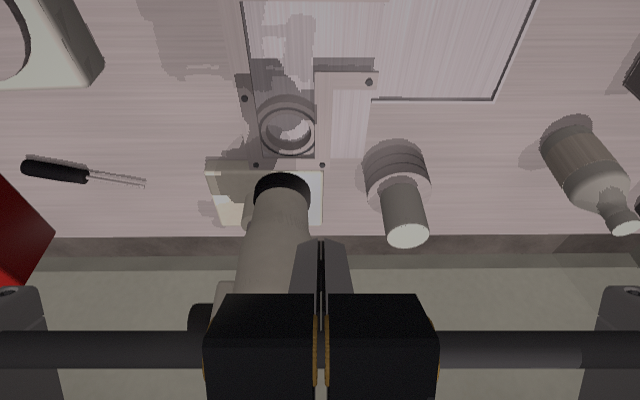

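The wrist view shows the steel ring unobstructed at (288,130), the lens mouth at (282,185), the stack at (400,190), the wash bottle at (585,170), a screwdriver at (80,175) and closed fingertips at (322,245). Measuring the ring centre.

Run:
```python
from h import *
d=np.load('w2.npz'); W=d['W']; T=d['T']; K=d['K']; p=np.load('p.npy')
def bp(u,v,z):
    r=T[:3,:3]@np.array([(u-K[0,2])/K[0,0],-(v-K[1,2])/K[1,1],-1]); return T[:3,3]+r*(z-T[2,3])/r[2]
g=cv2.cvtColor(cv2.imread('pics/w2.png'),cv2.COLOR_BGR2GRAY)[80:170,235:335]
cv2.imwrite('pics/w2c.png',cv2.resize(g,None,fx=7,fy=6.5,interpolation=cv2.INTER_CUBIC))
reg=np.s_[85:168,240:335]; w=W[reg].reshape(-1,3)
for zr in [(.021,.0285),(.0005,.012),(.030,.040)]:
    m=(w[:,2]>zr[0])&(w[:,2]<zr[1]); print(zr,m.sum(),np.percentile(w[m],[1,50,99],axis=0).round(4).tolist())
for u,v in [(271,130),(310,130),(288,100),(330,100),(250,110),(262,60),(288,75),(430,50)]: print(u,v,W[v,u].round(4))
```

```text
(0.021, 0.0285) 1687 [[0.6307, -0.1367, 0.0213], [0.6602, -0.1014, 0.0264], [0.7178, -0.0638, 0.0282]]
(0.0005, 0.012) 2313 [[0.6195, -0.1741, 0.0007], [0.6722, -0.0997, 0.0066], [0.7463, -0.0354, 0.0116]]
(0.03, 0.04) 3264 [[0.6048, -0.1579, 0.031], [0.6749, -0.0971, 0.0331], [0.7345, -0.0418, 0.0361]]
271 130 [ 0.6889 -0.1244  0.006 ]
310 130 [ 0.6839 -0.0695  0.0131]
288 100 [ 0.6302 -0.0957  0.0235]
330 100 [ 0.6244 -0.0438  0.033 ]
250 110 [ 0.6369 -0.1426  0.0347]
262 60 [ 0.5875 -0.1244  0.0059]
288 75 [ 0.6064 -0.0949  0.0063]
430 50 [0.576  0.0723 0.006 ]
```

View pics/w2c.png

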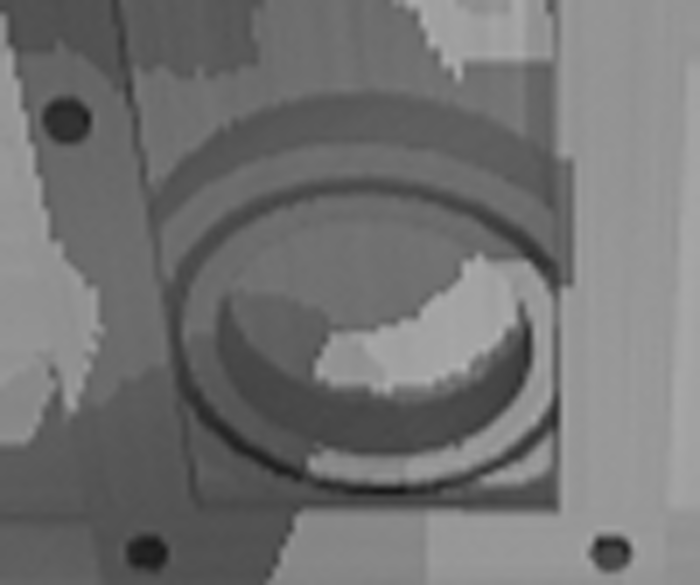

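Run:
```python
from h import *
d=np.load('w2.npz'); T=d['T']; K=d['K']; p=np.load('p.npy')
def bp(u,v,z):
    r=T[:3,:3]@np.array([(u-K[0,2])/K[0,0],-(v-K[1,2])/K[1,1],-1]); return T[:3,3]+r*(z-T[2,3])/r[2]
for n,u,v,z in [('near out',370,140,.026),('near bore',370,215,.026),('far bore',373,452,.026),('left bore',217,325,.026),('right bore',530,340,.026),('lipL',153,260,.0325),('lipR',557,260,.0325),('lipback',370,503,.0325)]: print(n,bp(235+u/7,80+v/6.5,z).round(4))
print(p)
o,Rt=st(); ty=Rt[:,1]
for tip in [(.58,-.10,.06),(.668,-.10,.045)]: print(tip,((np.array(tip)-.019*ty-o['ee_pos'])@Rt*100).round(1))
```

```text
near out [ 0.6308 -0.0958  0.026 ]
near bore [ 0.6475 -0.0969  0.026 ]
far bore [ 0.7077 -0.1005  0.026 ]
left bore [ 0.6738 -0.1279  0.026 ]
right bore [ 0.6779 -0.0683  0.026 ]
lipL [ 0.6533 -0.1365  0.0325]
lipR [ 0.6536 -0.0628  0.0325]
lipback [ 0.7165 -0.1013  0.0325]
[ 0.68266729 -0.09950529 -0.00732404]
t23.4 tcp [ 0.5387 -0.0578  0.3188] tip [ 0.5494 -0.0576  0.3031] tilt 0.596 jawz 0.009 jawdir [-0.003  1.   ] q [-0.241 -0.079  1.822  0.195  0.828 -1.902] F [ 1.4  0.3 -0. ] w 0.0005
(0.58, -0.1, 0.06) [-4.5 21.8 11.1]
(0.668, -0.1, 0.045) [-4.5 28.   4.6]
```

The ring centre is (0.6775, -0.0985) and the slideway origin (0.680, -0.0995), consistent with the channel. I'll position along the tool axis and then enter the bore along that axis, with 10 mm clearance to the ring light.

Run:
```python
from h import *
o,Rt=st(); ty=Rt[:,1]
for tip in [(.6048,-.099,.113)]: print(tip,((np.array(tip)-.019*ty-o['ee_pos'])@Rt*100).round(2))
```

```text
t23.4 tcp [ 0.5387 -0.0578  0.3188] tip [ 0.5494 -0.0576  0.3031] tilt 0.596 jawz 0.009 jawdir [-0.003  1.   ] q [-0.241 -0.079  1.822  0.195  0.828 -1.902] F [ 1.4  0.3 -0. ] w 0.0005
(0.6048, -0.099, 0.113) [-4.33 18.8   6.06]
```

Emit:
jog_arm(
  targets=[
    [0,[-4.3,8,6.1],0],
    [0,[-4.3,8,6.1],0],
    [0,[-4.3,14,6.1],0],
    [0,[-4.3,18.8,6.1],0],
    [0,[-4.3,18.8,6.1],0],
    [0,[-4.3,18.8,6.1],0],
    [0,[-4.3,18.8,6.1],0],
  ],
)

```text
time_s: 24.05
ee_pos: [0.5934, -0.0984, 0.1277]
eef_rot: [-2.166, -0.01, 1.575]
force: [-0.2, 0.6, 1.0]
grip_width: 0.0005
```

Run:
```python
from h import *
o,Rt=st(); ty=Rt[:,1]
for tip in [(.672,-.099,.0135),(.672,-.099,.022)]: print(tip,((np.array(tip)-.019*ty-o['ee_pos'])@Rt*100).round(2))
```

```text
t24.1 tcp [ 0.5934 -0.0984  0.1277] tip [ 0.6041 -0.0982  0.112 ] tilt 0.595 jawz 0.010 jawdir [-0.004  1.   ] q [-0.299  0.288  1.899  0.442  0.42  -2.227] F [-0.2  0.6  1. ] w 0.0005
(0.672, -0.099, 0.0135) [-0.2  11.96 -0.11]
(0.672, -0.099, 0.022) [-0.19 11.26 -0.59]
```

Joint 5 is shrinking to 0.42 and joint 6 nears its limit (-2.23 of -2.55), so there is a wrist singularity nearby. Checking the final pose with a fitted arm model before entering.

```bash
cat > kin.py <<'E'
import numpy as np
from scipy.optimize import least_squares
from scipy.spatial.transform import Rotation as R
D=[([-1.22961857,.300461484,1.52156821,0,1.32070350,-.0665886712],[.21803409,-.50467888,.22389704]),
([-.283676241,.143365985,1.71227993,0,1.28599838,-1.85082472],[.4696858,-.0988076,.22440774]),
([-.16594211,.81195187,.23522926,.00167633,2.06398699,-1.73467395],[.71962971,-.0830387,.44990297]),
([-.23118587,.17527625,1.05441755,.00339357,1.87472345,-1.79904974],[.51349659,-.08243691,.49859766]),
([-.007,.619,.235,-.002,2.228,-1.579],[.6255,.0316,.5789]),
([-.035,.736,.236,.025,1.682,-1.597],[.7962,.015,.5323]),
([-.036,.76,.236,.03,1.555,-1.598],[.8311,.0143,.5294]),
([-.241,-.079,1.822,.195,.828,-1.902],[.5387,-.0578,.3188]),
([-.299,.288,1.899,.442,.42,-2.227],[.5934,-.0984,.1277])]
Ry=lambda a:R.from_euler('y',a).as_matrix(); Rz=lambda a:R.from_euler('z',a).as_matrix()
def fk(q,k,s4=1):
    a0,h,L1,L2,d,Lt,off=k; A=Rz(q[0]); B=A@Ry(q[1]); C=B@Ry(q[2])
    P=A@[a0,off,h]+B@[0,0,L1]+C@[d,0,L2]
    E=C@Rz(s4*q[3])@Ry(q[4]); return P+E@[0,0,Lt], E@Rz(q[5]), P, C
best=None
for s in(1,-1):
    r=least_squares(lambda k:np.concatenate([fk(q,k,s)[0]-np.array(p) for q,p in D]),[0,.3,.4,.35,0,.25,.035])
    if best is None or r.cost<best[0]: best=(r.cost,r.x,s,abs(r.fun).max())
k,s4=best[1],best[2]
def ik(pos,Rtool,q0):
    M=fk(D[0][0],k,s4)[1].T@R.from_euler('xyz',[-1.57070960,1.13729235e-3,-1.16303263]).as_matrix()
    f=lambda q:np.r_[(fk(q,k,s4)[0]-pos)*5,(R.from_matrix((fk(q,k,s4)[1]@M).T@Rtool)).as_rotvec()]
    r=least_squares(f,q0); return r.x,r.cost
E
python3 - <<'E'
from kin import *; from h import st,ctrl
print(best)
o,Rt=st(); q=o['qpos']; print(ik(o['ee_pos'],Rt,q))
ty=Rt[:,1]
for tip in [(.625,-.0985,.08),(.65,-.099,.046),(.672,-.099,.0135),(.60,-.099,.0135),(.54,-.099,.0135),(.545,0,.0135),(.56,.13,.0135),(.56,.13,.1)]:
    q,c=ik(np.array(tip)-.019*ty,Rt,q); print(tip,q.round(3),'%.1e'%c)
E
```

```text
(np.float64(2.597842242469477e-07), array([-1.56157073e-04,  2.21846084e-01,  4.23954001e-01,  4.47683321e-01,
        4.09486214e-02,  2.51881536e-01,  3.65938437e-02]), 1, np.float64(0.0003562618527130912))
t24.1 tcp [ 0.5934 -0.0984  0.1277] tip [ 0.6041 -0.0982  0.112 ] tilt 0.595 jawz 0.010 jawdir [-0.004  1.   ] q [-0.299  0.288  1.899  0.442  0.42  -2.227] F [-0.2  0.6  1. ] w 0.0005
(array([-0.29862484,  0.2878266 ,  1.89876994,  0.44217705,  0.42002652,
       -2.22684127]), np.float64(1.5274553385488064e-29))
(0.625, -0.0985, 0.08) [-0.286  0.382  1.861  0.49   0.365 -2.271] 3.9e-20
(0.65, -0.099, 0.046) [-0.273  0.486  1.806  0.541  0.318 -2.316] 3.3e-20
(0.672, -0.099, 0.0135) [-0.262  0.582  1.75   0.595  0.28  -2.365] 1.1e-20
(0.6, -0.099, 0.0135) [-0.303  0.47   1.946  0.861  0.235 -2.669] 1.3e-23
(0.54, -0.099, 0.0135) [-0.348  0.378  2.1    1.118  0.225 -2.968] 4.9e-30
(0.545, 0, 0.0135) [-0.1    0.365  2.121  0.807  0.092 -2.456] 9.5e-29
(0.56, 0.13, 0.0135) [ 0.216  0.419  2.032 -0.815  0.152 -0.579] 1.9e-27
(0.56, 0.13, 0.1) [ 0.216  0.238  2.    -0.342  0.335 -1.064] 4.7e-22
```

The model fits to 0.4 mm. Joint 6 would pass its limit while drawing back, but a 0.6 rad turn about the tool axis after the first 30 mm fixes that (tips don't move). Verifying it, along with body clearance from the lens.

Run:
```python
from kin import *; from h import st,ctrl
o,Rt=st(); q=o['qpos']; ty=Rt[:,1]
def clear(tip,Rm):
    g=np.array([(x,-y,z) for x in np.linspace(-.0885,.0885,41) for z in np.linspace(-.0375,.0375,15) for y in np.linspace(.097,.17,20)])
    W=tip+g@Rm.T; m=W[:,2]>.128; return (np.hypot(W[m,0]-.680,W[m,1]+.0995)-.032).min() if m.any() else 9
for tip,a in [((.63,-.0985,.075),0),((.672,-.099,.0135),0),((.66,-.099,.0135),0),((.642,-.099,.0135),0),((.63,-.099,.0135),.2),((.61,-.099,.0135),.4),((.59,-.099,.0135),.6),((.565,-.099,.0135),.6),((.542,-.099,.0135),.6),((.553,-.085,.0135),.6),((.553,0,.0135),.6),((.553,.02,.0135),.6),((.553,.04,.0135),.6),((.553,.06,.0135),.6),((.554,.108,.0135),.6),((.554,.108,.08),.6),((.554,.108,.08),0),((.554,.05,.02),0)]:
    Rm=Rt@Ry(a); q,c=ik(np.array(tip)-.019*ty,Rm,q); print(tip,a,q.round(2),'%.0e'%c,'clear %.3f'%clear(np.array(tip),Rm))
```

```text
t24.1 tcp [ 0.5934 -0.0984  0.1277] tip [ 0.6041 -0.0982  0.112 ] tilt 0.595 jawz 0.010 jawdir [-0.004  1.   ] q [-0.299  0.288  1.899  0.442  0.42  -2.227] F [-0.2  0.6  1. ] w 0.0005
(0.63, -0.0985, 0.075) 0 [-0.28  0.4   1.85  0.49  0.36 -2.27] 2e-19 clear 0.041
(0.672, -0.099, 0.0135) 0 [-0.26  0.58  1.75  0.6   0.28 -2.36] 5e-30 clear 0.010
(0.66, -0.099, 0.0135) 0 [-0.27  0.56  1.78  0.63  0.27 -2.41] 5e-25 clear 0.022
(0.642, -0.099, 0.0135) 0 [-0.28  0.53  1.83  0.7   0.26 -2.48] 4e-22 clear 0.040
(0.63, -0.099, 0.0135) 0.2 [-0.28  0.52  1.87  0.74  0.25 -2.33] 6e-25 clear 0.047
(0.61, -0.099, 0.0135) 0.4 [-0.3   0.48  1.92  0.82  0.24 -2.22] 2e-21 clear 0.056
(0.59, -0.099, 0.0135) 0.6 [-0.31  0.45  1.97  0.9   0.23 -2.12] 8e-22 clear 0.061
(0.565, -0.099, 0.0135) 0.6 [-0.33  0.42  2.04  1.01  0.23 -2.24] 2e-21 clear 0.083
(0.542, -0.099, 0.0135) 0.6 [-0.35  0.38  2.1   1.11  0.22 -2.36] 3e-24 clear 0.104
(0.553, -0.085, 0.0135) 0.6 [-0.3   0.39  2.08  1.06  0.21 -2.27] 4e-20 clear 0.100
(0.553, 0, 0.0135) 0.6 [-0.1   0.38  2.1   0.74  0.1  -1.79] 2e-29 clear 0.146
(0.553, 0.02, 0.0135) 0.6 [-0.05  0.38  2.1   0.49  0.08 -1.5 ] 9e-25 clear 0.159
(0.553, 0.04, 0.0135) 0.6 [ 0.    0.38  2.1   0.13  0.07 -1.1 ] 1e-23 clear 0.171
(0.553, 0.06, 0.0135) 0.6 [ 0.05  0.38  2.09 -0.25  0.08 -0.68] 4e-30 clear 0.184
(0.554, 0.108, 0.0135) 0.6 [ 0.17  0.4   2.06 -0.76  0.12 -0.07] 2e-23 clear 0.214
(0.554, 0.108, 0.08) 0.6 [ 0.17  0.25  2.04 -0.32  0.27 -0.52] 1e-23 clear 0.194
(0.554, 0.108, 0.08) 0 [ 0.17  0.25  2.04 -0.32  0.27 -1.12] 4e-22 clear 0.158
(0.554, 0.05, 0.02) 0 [ 0.03  0.37  2.09 -0.05  0.09 -1.49] 8e-31 clear 0.135
```

All feasible. Entering the bore along the tool axis.

Emit:
jog_arm(
  targets=[
    [0,[-0.1,3,-0.1],0],
    [0,[-0.1,6,-0.1],0],
    [0,[-0.1,8.5,-0.1],0],
    [0,[-0.1,10,-0.1],0],
    [0,[-0.1,11,-0.1],0],
    [0,[-0.1,11.8,-0.1],0],
    [0,[-0.1,11.8,-0.1],0],
  ],
)

```text
time_s: 24.75
ee_pos: [0.6593, -0.0985, 0.0292]
eef_rot: [-2.164, -0.01, 1.574]
force: [0.5, -0.3, 0.2]
grip_width: 0.001
```

Run:
```python
from h import *
o,Rt=st()
for d in [(-.03,0,0),(-.13,0,0)]: print(d,(np.array(d)@Rt*100).round(2))
shot('wrist','pics/w3.png')
```

```text
t24.8 tcp [ 0.6593 -0.0985  0.0292] tip [ 0.67   -0.0983  0.0135] tilt 0.593 jawz 0.010 jawdir [-0.003  1.   ] q [-0.262  0.578  1.755  0.594  0.279 -2.363] F [ 0.5 -0.3  0.2] w 0.0010
(-0.03, 0, 0) [ 0.01 -1.68  2.49]
(-0.13, 0, 0) [ 0.04 -7.27 10.78]
```

View pics/w3.png

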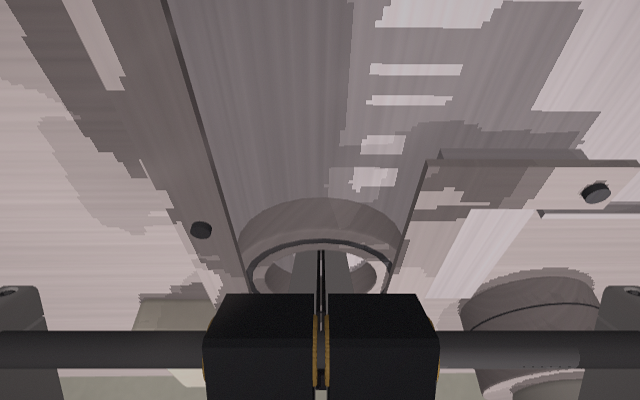

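The picture shows the closed tips inside the ring's bore near (320,255), lens untouched, force about zero. Drawing 30 mm gently.

Emit:
jog_arm(
  targets=[
    [0,[0,-0.17,0.25],0],
    [0,[0,-0.34,0.5],0],
    [0,[0,-0.56,0.83],0],
    [0,[0,-0.78,1.16],0],
    [0,[0,-1.0,1.5],0],
    [0,[0,-1.23,1.83],0],
    [0,[0,-1.45,2.16],0],
    [0,[0,-1.68,2.49],0],
  ],
)

```text
time_s: 25.6
ee_pos: [0.629, -0.0988, 0.0294]
eef_rot: [-2.165, -0.009, 1.573]
force: [5.8, -1.1, 3.7]
grip_width: 0.0003
```

```bash
cat >> h.py <<'E'
def ring(lo=.0205,hi=.0285,box=None):
    "ring-top points in box (x0,x1,y0,y1) seen by the wrist/scene/side cameras"
    for n in('wrist','scene','side'):
        c,T=shot(n); W=cloud(c,T).reshape(-1,3)
        m=(W[:,2]>lo)&(W[:,2]<hi)&(W[:,0]>box[0])&(W[:,0]<box[1])&(W[:,1]>box[2])&(W[:,1]<box[3])
        if m.sum()>15:
            q=W[m,:2]; print(n,m.sum(),'min',np.percentile(q,2,axis=0).round(4),'max',np.percentile(q,98,axis=0).round(4))
E
python3 - <<'E'
from h import *
o,Rt=st(); ring(box=(.52,.70,-.135,-.064))
print((np.array([-.08,0,0])@Rt*100).round(2))
E
```

```text
t25.6 tcp [ 0.629  -0.0988  0.0294] tip [ 0.6397 -0.0987  0.0137] tilt 0.594 jawz 0.009 jawdir [-0.003  1.   ] q [-0.278  0.53   1.84   0.697  0.256 -2.481] F [ 5.8 -1.1  3.7] w 0.0003
wrist 5934 min [ 0.6018 -0.1337] max [ 0.6645 -0.0653]
scene 293 min [ 0.6104 -0.134 ] max [ 0.6965 -0.0659]
side 104 min [ 0.6031 -0.1268] max [ 0.6947 -0.068 ]
[ 0.02 -4.48  6.63]
```

The ring follows: near edge now at x≈0.602, drag force 6 N. Continuing with the gradual turn.

Emit:
jog_arm(
  targets=[
    [0,[0,-0.28,0.41],0.05],
    [0,[0,-0.56,0.83],0.1],
    [0,[0,-0.84,1.24],0.15],
    [0,[0,-1.12,1.66],0.2],
    [0,[0,-1.4,2.07],0.25],
    [0,[0,-1.68,2.49],0.3],
    [0,[0,-1.96,2.9],0.35],
    [0,[0,-2.24,3.31],0.4],
    [0,[0,-2.52,3.73],0.45],
    [0,[0,-2.8,4.14],0.5],
  ],
)

```text
time_s: 26.75
ee_pos: [0.5807, -0.0996, 0.031]
eef_rot: [-2.105, -0.282, 1.145]
force: [11.3, -0.3, 12.3]
grip_width: 0.0008
```

Run:
```python
from h import *
o,Rt=st(); ring(box=(.51,.70,-.135,-.064))
for d in (-.02,-.04): print((np.array([d,0,0])@Rt*100).round(2))
```

```text
t26.8 tcp [ 0.5807 -0.0996  0.031 ] tip [ 0.5914 -0.0994  0.0153] tilt 0.597 jawz 0.278 jawdir [0.397 0.875] q [-0.309  0.452  1.971  0.895  0.23  -2.205] F [11.3 -0.3 12.3] w 0.0008
wrist 6716 min [ 0.5523 -0.1321] max [ 0.6334 -0.065 ]
scene 209 min [ 0.558  -0.1294] max [ 0.6457 -0.0655]
side 114 min [ 0.5548 -0.1261] max [ 0.6432 -0.0649]
[-0.79 -1.12  1.45]
[-1.59 -2.25  2.9 ]
```

Vertical force of 12 N: the turned fingertip corner is touching the floor. Raising 4 mm, then continuing.

Run:
```python
from h import *
o,Rt=st()
for d in [(0,0,.004),(-.01,0,.004),(-.046,0,.004)]: print(d,(np.array(d)@Rt*100).round(2))
```

```text
t26.9 tcp [ 0.5804 -0.0995  0.0308] tip [ 0.5911 -0.0993  0.0151] tilt 0.597 jawz 0.277 jawdir [0.396 0.875] q [-0.309  0.452  1.971  0.894  0.231 -2.206] F [ 7.  -0.8 14.3] w 0.0002
(0, 0, 0.004) [ 0.11 -0.33 -0.2 ]
(-0.01, 0, 0.004) [-0.28 -0.89  0.53]
(-0.046, 0, 0.004) [-1.71 -2.92  3.15]
```

Emit:
jog_arm(
  targets=[
    [0,[0.11,-0.33,-0.2],0],
    [0,[-0.08,-0.61,0.16],0],
    [0,[-0.28,-0.89,0.53],0],
    [0,[-0.5,-1.2,0.93],0],
    [0,[-0.72,-1.5,1.33],0],
    [0,[-0.94,-1.8,1.73],0],
    [0,[-1.14,-2.1,2.1],0],
    [0,[-1.35,-2.4,2.48],0],
    [0,[-1.55,-2.7,2.85],0],
    [0,[-1.71,-2.92,3.15],0],
  ],
)

```text
time_s: 27.9
ee_pos: [0.5325, -0.0988, 0.0331]
eef_rot: [-2.1, -0.281, 1.147]
force: [4.9, 0.2, 4.5]
grip_width: 0.0006
```

Run:
```python
from h import *
o,Rt=st(); ring(box=(.45,.65,-.135,-.064))
for d in [(.006,.0,0),(.012,.03,0)]: print(d,(np.array(d)@Rt*100).round(2))
```

```text
t27.9 tcp [ 0.5325 -0.0988  0.0331] tip [ 0.5431 -0.0986  0.0174] tilt 0.593 jawz 0.277 jawdir [0.396 0.876] q [-0.344  0.373  2.091  1.054  0.229 -2.399] F [4.9 0.2 4.5] w 0.0006
wrist 4955 min [ 0.4912 -0.1335] max [ 0.5878 -0.0647]
scene 133 min [ 0.5148 -0.1042] max [ 0.5972 -0.0648]
side 107 min [ 0.4925 -0.1311] max [ 0.5953 -0.0678]
(0.006, 0.0, 0) [ 0.24  0.34 -0.44]
(0.012, 0.03, 0) [3.1  0.7  0.57]
```

The ring is at the corner, centre x≈0.551. Now centring the fingers in x and starting along +y.

Run:
```python
from h import *
o,Rt=st()
for d in [(.0115,.0,0),(.0115,.01,0),(.0115,.05,0)]: print(d,(np.array(d)@Rt*100).round(2))
```

```text
t28.1 tcp [ 0.5325 -0.0988  0.0329] tip [ 0.5431 -0.0986  0.0172] tilt 0.592 jawz 0.277 jawdir [0.396 0.876] q [-0.343  0.374  2.091  1.052  0.229 -2.397] F [2.3 0.4 5.8] w 0.0003
(0.0115, 0.0, 0) [ 0.45  0.64 -0.84]
(0.0115, 0.01, 0) [ 1.33  0.65 -0.36]
(0.0115, 0.05, 0) [4.83 0.69 1.57]
```

Emit:
jog_arm(
  targets=[
    [0,[0.45,0.64,-0.84],0],
    [0,[0.9,0.65,-0.6],0],
    [0,[1.33,0.65,-0.36],0],
    [0,[1.77,0.66,-0.12],0],
    [0,[2.2,0.66,0.12],0],
    [0,[2.7,0.67,0.4],0],
    [0,[3.2,0.67,0.67],0],
    [0,[3.75,0.68,0.97],0],
    [0,[4.3,0.69,1.28],0],
    [0,[4.83,0.69,1.57],0],
  ],
)

```text
time_s: 29.05
ee_pos: [0.5443, -0.0483, 0.033]
eef_rot: [-2.1, -0.28, 1.147]
force: [-0.0, -2.5, -0.5]
grip_width: 0.0006
```

Run:
```python
from h import *
o,Rt=st(); ring(box=(.515,.585,-.16,.06))
for d in [(0,.05,0)]: print(d,(np.array(d)@Rt*100).round(2))
```

```text
t29.1 tcp [ 0.5443 -0.0483  0.033 ] tip [ 0.5549 -0.0481  0.0172] tilt 0.592 jawz 0.276 jawdir [0.395 0.876] q [-0.215  0.377  2.086  0.92   0.163 -2.161] F [-0.  -2.5 -0.5] w 0.0006
wrist 3745 min [ 0.5226 -0.1049] max [ 0.5804 -0.0173]
scene 224 min [ 0.5167 -0.1041] max [ 0.583  -0.0182]
side 164 min [ 0.5197 -0.1586] max [ 0.5844 -0.0265]
(0, 0.05, 0) [4.38 0.05 2.41]
```

The ring follows with 2.5 N, centre y≈-0.061. Continuing.

Emit:
jog_arm(
  targets=[
    [0,[0.44,0,0.24],0],
    [0,[0.88,0.01,0.48],0],
    [0,[1.31,0.01,0.72],0],
    [0,[1.75,0.02,0.96],0],
    [0,[2.19,0.02,1.2],0],
    [0,[2.63,0.03,1.45],0],
    [0,[3.07,0.03,1.69],0],
    [0,[3.5,0.04,1.93],0],
    [0,[3.94,0.04,2.17],0],
    [0,[4.38,0.05,2.41],0],
  ],
)

```text
time_s: 30.2
ee_pos: [0.5443, 0.0014, 0.033]
eef_rot: [-2.1, -0.28, 1.147]
force: [0.7, -2.5, -0.5]
grip_width: 0.0005
```

Emit:
jog_arm(
  targets=[
    [0,[0.44,0,0.24],0],
    [0,[0.88,0.01,0.48],0],
    [0,[1.31,0.01,0.72],0],
    [0,[1.75,0.02,0.96],0],
    [0,[2.19,0.02,1.2],0],
    [0,[2.63,0.03,1.45],0],
    [0,[3.07,0.03,1.69],0],
    [0,[3.5,0.04,1.93],0],
    [0,[3.94,0.04,2.17],0],
    [0,[4.38,0.05,2.41],0],
  ],
)

```text
time_s: 31.2
ee_pos: [0.5443, 0.0515, 0.033]
eef_rot: [-2.1, -0.28, 1.147]
force: [0.2, -1.8, 0.5]
grip_width: 0.0003
```

Run:
```python
from h import *
o,Rt=st(); ring(box=(.49,.61,-.02,.13))
for d in [(0,.05,0)]: print(d,(np.array(d)@Rt*100).round(2))
```

```text
t31.2 tcp [0.5443 0.0515 0.033 ] tip [0.5549 0.0516 0.0173] tilt 0.592 jawz 0.277 jawdir [0.395 0.876] q [ 0.031  0.376  2.086 -0.081  0.087 -0.961] F [ 0.2 -1.8  0.5] w 0.0003
wrist 9383 min [ 0.4927 -0.0127] max [0.576  0.0808]
scene 373 min [ 0.5074 -0.0084] max [0.5989 0.0795]
side 175 min [ 0.4939 -0.0132] max [0.5938 0.0707]
(0, 0.05, 0) [4.38 0.05 2.41]
```

Emit:
jog_arm(
  targets=[
    [0,[0.44,0,0.24],0],
    [0,[0.88,0.01,0.48],0],
    [0,[1.31,0.01,0.72],0],
    [0,[1.75,0.02,0.96],0],
    [0,[2.19,0.02,1.2],0],
    [0,[2.63,0.03,1.45],0],
    [0,[3.07,0.03,1.69],0],
    [0,[3.5,0.04,1.93],0],
    [0,[4.2,0.05,2.31],0],
    [0,[4.8,0.06,2.65],0],
  ],
)

```text
time_s: 32.35
ee_pos: [0.5442, 0.1058, 0.0328]
eef_rot: [-2.1, -0.28, 1.146]
force: [-0.1, -3.5, 2.0]
grip_width: 0.0001
```

Run:
```python
from h import *
o,Rt=st(); ring(box=(.49,.61,.02,.16))
for d in [(0,-.01,0),(0,-.01,.08)]: print(d,(np.array(d)@Rt*100).round(2))
```

```text
t32.4 tcp [0.5442 0.1058 0.0328] tip [0.5548 0.106  0.0171] tilt 0.592 jawz 0.276 jawdir [0.396 0.876] q [ 0.163  0.393  2.06  -0.675  0.13  -0.261] F [-0.1 -3.5  2. ] w 0.0001
wrist 8689 min [0.5007 0.0506] max [0.5757 0.1352]
scene 382 min [0.5073 0.0463] max [0.595  0.1347]
side 170 min [0.5027 0.0421] max [0.5921 0.1246]
(0, -0.01, 0) [-0.88 -0.01 -0.48]
(0, -0.01, 0.08) [ 1.33 -6.65 -4.36]
```

The ring is on the tray: centre ≈(0.55, 0.091), i.e. slideway y ≈0.19. Backing off the contact, rising, and undoing the turn.

Emit:
jog_arm(
  targets=[
    [0,[-0.44,0,-0.24],0],
    [0,[-0.88,0,-0.48],0],
    [0,[-0.4,-1.6,-1.4],0],
    [0,[0.2,-3.3,-2.4],0],
    [2,[0.8,-5,-3.4],0],
    [4,[1.33,-6.65,-4.36],-0.1],
    [4,[1.33,-6.65,-4.36],-0.5],
    [4,[1.33,-6.65,-4.36],-0.5],
    [4,[1.33,-6.65,-4.36],-0.5],
    [4,[1.33,-6.65,-4.36],-0.5],
  ],
)

```text
time_s: 33.5
ee_pos: [0.5441, 0.0957, 0.1129]
eef_rot: [-2.163, -0.01, 1.575]
force: [0.3, 0.4, 0.4]
grip_width: 0.0393
```

Run:
```python
from h import *
from scipy.optimize import least_squares
o,Rt=st()
c,T=shot('wrist'); cv2.imwrite('pics/w4.png',c['img'][:,:,::-1]); W=cloud(c,T).reshape(-1,3)
m=(W[:,2]>.0225)&(W[:,2]<.0285)&(W[:,0]>.48)&(W[:,0]<.62)&(W[:,1]>.03)&(W[:,1]<.15); q=W[m,:2].astype(np.float32)
print(m.sum(),np.median(W[m,2]),q.min(0),q.max(0),cv2.minEnclosingCircle(q))
W=np.load('scene0.npz')['W'].reshape(-1,3)
```

```text
t33.5 tcp [0.5441 0.0957 0.1129] tip [0.5547 0.0959 0.0971] tilt 0.592 jawz 0.010 jawdir [-0.004  1.   ] q [ 0.138  0.216  2.037 -0.223  0.307 -1.241] F [0.3 0.4 0.4] w 0.0393
8131 0.02664432972699965 [0.49948484 0.04422332] [0.5948954  0.13873573] ((0.5473239421844482, 0.091126449406147), 0.04793925583362579)
```

View pics/w4.png

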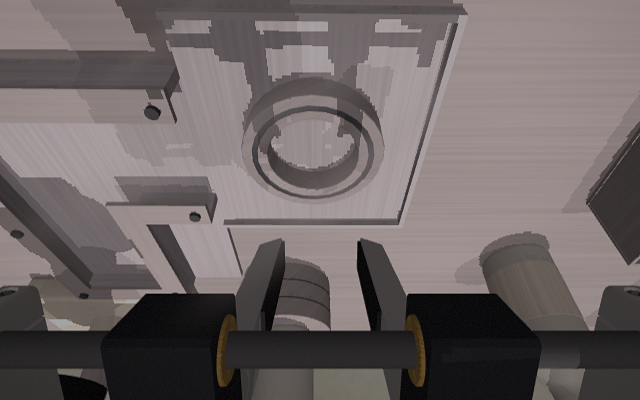

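The picture shows the ring flat on the tray at (315,150), measured centre (0.5473, 0.0911), R 47.9 mm. Grasping the wall on its -y side, jaws along y.

Run:
```python
from h import *
from kin import ik
o,Rt=st(); ty=Rt[:,1]; q=o['qpos']
for tip in [(.549,.0524,.097),(.549,.0524,.05),(.549,.0524,.017)]:
    t=np.array(tip)-.019*ty; q,c=ik(t,Rt,q); print(tip,((t-o['ee_pos'])@Rt*100).round(2),q.round(2))
# pan: rim, floor and ring from start clouds
P=np.vstack([np.load(n+'0.npz')['W'].reshape(-1,3) for n in('scene','side')])
c,T=shot('scene'); P=cloud(c,T).reshape(-1,3)
m=(P[:,0]>.30)&(P[:,0]<.70)&(P[:,1]>.28)&(P[:,1]<.56)&(P[:,2]>.058)&(P[:,2]<.072)
r=P[m,:2].astype(np.float32)
# keep the biggest cluster of the rim
g=np.zeros((500,400),np.uint8); g[((r[:,0]-.25)*1000).astype(int),((r[:,1]-.22)*1000).astype(int)]=255
n,l,s,_=cv2.connectedComponentsWithStats(cv2.dilate(g,np.ones((9,9))))
k=1+s[1:,4].argmax(); lab=l[((r[:,0]-.25)*1000).astype(int),((r[:,1]-.22)*1000).astype(int)]
print('rim',(lab==k).sum(),cv2.minAreaRect(r[lab==k]))
m=(P[:,0]>.30)&(P[:,0]<.50)&(P[:,1]>.34)&(P[:,1]<.48)&(P[:,2]>.016)&(P[:,2]<.029); r=P[m,:2].astype(np.float32); print('pan ring',len(r),np.percentile(r,[2,50,98],axis=0))
```

```text
t33.5 tcp [0.5441 0.0958 0.1128] tip [0.5547 0.096  0.0971] tilt 0.592 jawz 0.012 jawdir [-0.001  1.   ] q [ 0.138  0.216  2.036 -0.223  0.307 -1.237] F [-0.   0.5 -0.3] w 0.0399
(0.549, 0.0524, 0.097) [-4.36 -0.36  0.46] [ 0.03  0.19  2.07 -0.03  0.29 -1.51]
(0.549, 0.0524, 0.05) [-4.41  3.54  3.08] [ 0.03  0.29  2.09 -0.05  0.17 -1.49]
(0.549, 0.0524, 0.017) [-4.45  6.28  4.92] [ 0.03  0.37  2.1  -0.1   0.08 -1.44]
rim 666 ((0.46644192934036255, 0.4046868681907654), (0.3066658675670624, 0.18238142132759094), 5.698879241943359)
pan ring 612 [[0.31047964 0.35437929]
 [0.35434689 0.41375825]
 [0.41961059 0.47789236]]
```

Emit:
jog_arm(
  targets=[
    [4,[-4.36,-0.36,0.46],0],
    [4,[-4.36,-0.36,0.46],0],
    [4,[-4.4,1.7,1.85],0],
    [4,[-4.41,3.54,3.08],0],
    [4,[-4.43,5,4.05],0],
    [4,[-4.45,5.8,4.6],0],
    [4,[-4.45,6.28,4.92],0],
    [4,[-4.45,6.28,4.92],0],
  ],
)

```text
time_s: 34.4
ee_pos: [0.5385, 0.0522, 0.0326]
eef_rot: [-2.163, -0.01, 1.573]
force: [0.4, -0.4, -0.7]
grip_width: 0.0397
```

Emit:
jog_arm(
  grip_force=45,
  targets=[
    [0.5,[0,0,0],0],
    [0.5,[0,0,0],0],
    [0.5,[0,0,0],0],
    [0.5,[0,0,0],0],
    [0.5,[0,0,0],0],
    [0.5,[0,0,0],0],
  ],
)

```text
time_s: 35.0
ee_pos: [0.5391, 0.0522, 0.0336]
eef_rot: [-2.165, -0.01, 1.574]
force: [-2.0, -0.7, 6.0]
grip_width: 0.0174
```

Run:
```python
from h import *
o,Rt=st()
for d in [(0,0,.01),(0,0,.10)]: print(d,(np.array(d)@Rt*100).round(2))
```

```text
t35.0 tcp [0.5391 0.0522 0.0336] tip [0.5497 0.0524 0.0178] tilt 0.594 jawz 0.010 jawdir [-0.003  1.   ] q [ 0.033  0.367  2.1   -0.104  0.081 -1.437] F [-2.  -0.7  6. ] w 0.0174
(0, 0, 0.01) [ 0.01 -0.83 -0.56]
(0, 0, 0.1) [ 0.1  -8.29 -5.6 ]
```

Opening 17.4 mm matches the 17.5 mm wall. Lifting.

Emit:
jog_arm(
  targets=[
    [0.5,[0.01,-0.6,-0.4],0],
    [0.5,[0.02,-1.3,-0.9],0],
    [0.5,[0.03,-2.5,-1.7],0],
    [0.5,[0.05,-4,-2.7],0],
    [0.5,[0.07,-5.5,-3.7],0],
    [0.5,[0.08,-7,-4.7],0],
    [0.5,[0.1,-8.3,-5.6],0],
    [0.5,[0.1,-8.3,-5.6],0],
  ],
)

```text
time_s: 35.8
ee_pos: [0.5393, 0.0523, 0.1353]
eef_rot: [-2.166, -0.01, 1.574]
force: [-0.1, -0.3, -5.6]
grip_width: 0.0172
```

Run:
```python
from h import *
from kin import ik
o,Rt=st(); q=o['qpos']
c,T=shot('wrist'); W=cloud(c,T).reshape(-1,3); d=W-o['ee_pos']
m=(abs(d[:,0])<.07)&(d[:,1]>-.02)&(d[:,1]<.10)&(W[:,2]>.08)&(W[:,2]<.14)&(np.hypot(d[:,0]-.008,d[:,1]-.039)>.032)&(np.hypot(d[:,0]-.008,d[:,1]-.039)<.046)&(abs(d[:,0])>.02)
A=np.c_[W[m,:2],np.ones(m.sum())]; s=np.linalg.lstsq(A,W[m,2],rcond=None)[0]; print('ring plane slope',s.round(3),m.sum(),np.percentile(W[m],[2,98],axis=0).round(3))
off=np.array([.5473-.5391,.0911-.0522])   # ring centre minus TCP at grasp
for ring,z in [((.536,.4117),o['ee_pos'][2]),((.536,.4117),.032)]:
    t=np.array([ring[0]-off[0],ring[1]-off[1],z]); q,c_=ik(t,Rt,q); print(t.round(4),((t-o['ee_pos'])@Rt*100).round(2),q.round(2),'%.0e'%c_)
```

```text
t35.8 tcp [0.5393 0.0523 0.1353] tip [0.5499 0.0525 0.1196] tilt 0.595 jawz 0.010 jawdir [-0.003  1.   ] q [ 0.033  0.148  2.054 -0.024  0.344 -1.518] F [-0.1 -0.3 -5.6] w 0.0172
ring plane slope [ 0.018 -0.018  0.12 ] 3471 [[0.502 0.053 0.126]
 [0.58  0.129 0.129]]
[0.5278 0.3728 0.1353] [32.05 -0.31  1.05] [ 0.7   0.42  1.7  -0.63  0.64 -0.44] 1e-29
[0.5278 0.3728 0.032 ] [31.94  8.24  6.84] [ 0.7   0.58  1.73 -0.85  0.49 -0.18] 2e-23
```

Ring held level, slope under 0.03, 5.6 N. Carrying it over the pan's far half, target centre (0.536, 0.412) = pan x +0.07.

Emit:
jog_arm(
  targets=[
    [0.5,[2,0,0.1],0],
    [0.5,[5,0,0.2],0],
    [0.5,[9,-0.1,0.3],0],
    [0.5,[13,-0.1,0.4],0],
    [0.5,[17,-0.2,0.6],0],
    [0.5,[21,-0.2,0.7],0],
    [0.5,[25,-0.2,0.8],0],
    [0.5,[28.5,-0.3,0.9],0],
    [0.5,[31,-0.3,1.05],0],
    [0.5,[32.05,-0.3,1.05],0],
  ],
)

```text
time_s: 36.85
ee_pos: [0.5263, 0.3745, 0.1309]
eef_rot: [-2.161, -0.009, 1.576]
force: [0.3, -1.1, -5.4]
grip_width: 0.017
```

Run:
```python
from h import *
o,Rt=st([(.528,.373,.06),(.528,.373,.036),(.528,.373,.0316)])
c,T=shot('wrist'); cv2.imwrite('pics/w5.png',c['img'][:,:,::-1]); W=cloud(c,T).reshape(-1,3)
m=(W[:,2]>.058)&(W[:,2]<.072)&(W[:,0]>.28)&(W[:,0]<.66)&(W[:,1]>.28)&(W[:,1]<.53); print('rim',m.sum(),cv2.minAreaRect(W[m,:2].astype(np.float32)))
r=o['ee_pos'][:2]+[.0082,.0389]; m=(W[:,2]>.115)&(W[:,2]<.135)&(np.hypot(W[:,0]-r[0],W[:,1]-r[1])<.055); print('held ring',m.sum(),cv2.minEnclosingCircle(W[m,:2].astype(np.float32)),np.percentile(W[m,2],[2,98]))
```

```text
t36.9 tcp [0.5263 0.3745 0.1309] tip [0.5369 0.3746 0.1152] tilt 0.590 jawz 0.009 jawdir [-0.005  1.   ] q [ 0.698  0.423  1.695 -0.626  0.64  -0.438] F [ 0.3 -1.1 -5.4] w 0.0170
to [0.528 0.373 0.06 ] -> [-0.21  5.99  3.81]
to [0.528 0.373 0.036] -> [-0.23  7.98  5.14]
to [0.528  0.373  0.0316] -> [-0.24  8.35  5.39]
rim 7271 ((0.5422146916389465, 0.422057569026947), (0.2517533004283905, 0.19714367389678955), 5.8170599937438965)
held ring 11246 ((0.5344199538230896, 0.40919414162635803), 0.05105845257639885) [0.11555275 0.12973896]
```

View pics/w5.png

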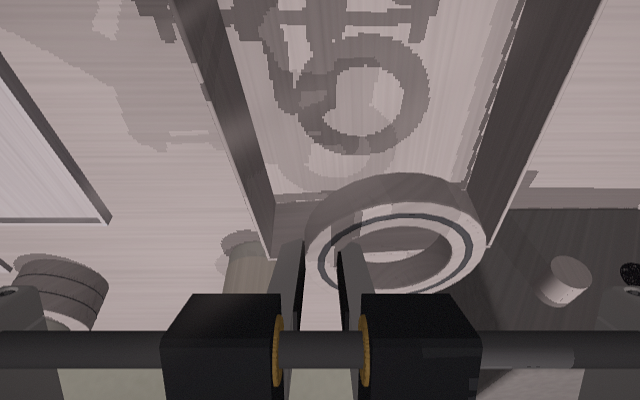

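The picture shows the ring held over the pan's far half, (397,245), with the pan's far wall rim corners at about (270,258) and (487,245). I'll check the rim depth before lowering.

Run:
```python
from h import *
c,T=shot('wrist'); W=cloud(c,T); K=c['camera_matrix']
def bp(u,v,z):
    r=T[:3,:3]@np.array([(u-K[0,2])/K[0,0],-(v-K[1,2])/K[1,1],-1]); return T[:3,3]+r*(z-T[2,3])/r[2]
for u,v in [(270,255),(487,240),(215,130),(560,100)]: print(u,v,bp(u,v,.065).round(3))
# floor/far wall profile along a column left of the ring (world) and right
for u in (285,300,440,475):
    print(u,[(v,W[v,u].round(3).tolist()) for v in (150,180,192,205,225)])
th=np.deg2rad(5.7); print('pan frame target',np.array([[np.cos(th),np.sin(th)],[-np.sin(th),np.cos(th)]])@(np.array([.5363,.4119])-[.4664,.4047]))
```

```text
270 255 [0.617 0.335 0.065]
487 240 [0.597 0.505 0.065]
215 130 [0.492 0.317 0.065]
560 100 [0.474 0.498 0.065]
285 [(150, [0.558, 0.347, 0.003]), (180, [0.591, 0.345, 0.004]), (192, [0.609, 0.344, 0.003]), (205, [0.619, 0.343, 0.009]), (225, [0.62, 0.345, 0.032])]
300 [(150, [0.558, 0.359, 0.003]), (180, [0.592, 0.358, 0.003]), (192, [0.608, 0.358, 0.003]), (205, [0.617, 0.357, 0.011]), (225, [0.617, 0.358, 0.034])]
440 [(150, [0.558, 0.473, 0.004]), (180, [0.491, 0.431, 0.106]), (192, [0.488, 0.428, 0.116]), (205, [0.489, 0.427, 0.123]), (225, [0.503, 0.43, 0.123])]
475 [(150, [0.56, 0.502, 0.002]), (180, [0.58, 0.505, 0.016]), (192, [0.587, 0.505, 0.023]), (205, [0.597, 0.506, 0.029]), (225, [0.504, 0.447, 0.122])]
pan frame target [0.07026949 0.00022195]
```

The far wall is at x≈0.618 and the pan centre is confirmed, so the target is pan (0.07, 0.00). Lowering, slowing near the floor.

Emit:
jog_arm(
  targets=[
    [0.5,[-0.1,1.5,1.0],0],
    [0.5,[-0.2,3.5,2.3],0],
    [0.5,[-0.21,5,3.2],0],
    [0.5,[-0.21,6,3.8],0],
    [0.5,[-0.22,6.8,4.35],0],
    [0.5,[-0.23,7.4,4.75],0],
    [0.5,[-0.23,7.8,5.02],0],
    [0.5,[-0.23,7.98,5.14],0],
    [0.5,[-0.23,7.98,5.14],0],
  ],
)

```text
time_s: 37.85
ee_pos: [0.5294, 0.3714, 0.038]
eef_rot: [-2.163, -0.01, 1.574]
force: [-0.5, 0.1, -4.4]
grip_width: 0.0165
```

Run:
```python
from h import *
o,Rt=st([(.528,.373,.033),(.528,.373,.0315)])
```

```text
t37.9 tcp [0.5294 0.3714 0.038 ] tip [0.54   0.3716 0.0223] tilt 0.593 jawz 0.010 jawdir [-0.003  1.   ] q [ 0.691  0.574  1.732 -0.824  0.494 -0.208] F [-0.5  0.1 -4.4] w 0.0165
to [0.528 0.373 0.033] -> [0.16 0.34 0.4 ]
to [0.528  0.373  0.0315] -> [0.15 0.47 0.48]
```

Emit:
jog_arm(
  targets=[
    [0.5,[0,0.17,0.11],0],
    [0.5,[0,0.33,0.22],0],
    [0.5,[0,0.45,0.3],0],
    [0.5,[0,0.55,0.37],0],
    [0.5,[0,0.55,0.37],0],
  ],
)

```text
time_s: 38.35
ee_pos: [0.5294, 0.3714, 0.0313]
eef_rot: [-2.163, -0.01, 1.574]
force: [0.3, -0.8, -2.4]
grip_width: 0.0173
```

Run:
```python
from h import *
st()
c,T=shot('wrist'); W=cloud(c,T).reshape(-1,3); 
m=(W[:,2]>.017)&(W[:,2]<.034)&(np.hypot(W[:,0]-.5363,W[:,1]-.411)<.047)&(np.hypot(W[:,0]-.5363,W[:,1]-.411)>.031)&(W[:,1]>.40)
A=np.c_[W[m,:2]-[.5363,.411],np.ones(m.sum())]; print(np.linalg.lstsq(A,W[m,2],rcond=None)[0].round(4),m.sum())
```

```text
t38.4 tcp [0.5294 0.3714 0.0313] tip [0.54   0.3716 0.0156] tilt 0.593 jawz 0.010 jawdir [-0.003  1.   ] q [ 0.691  0.586  1.733 -0.842  0.485 -0.188] F [ 0.3 -0.8 -2.4] w 0.0173
[0.0178 0.0076 0.0234] 4990
```

Ring top measures 23.4 mm, so it is on the 3 mm floor and level; the load is partly off. Releasing and rising vertically.

Emit:
jog_arm(
  grip_force=10,
  targets=[
    [2.2,[0,0,0],0],
    [3,[0,0,0],0],
    [3.6,[0,0,0],0],
    [3.6,[0,0,0],0],
    [3.6,[0,0,0],0],
    [3.6,[0,0,0],0],
  ],
)

```text
time_s: 39.0
ee_pos: [0.5293, 0.3714, 0.0313]
eef_rot: [-2.163, -0.01, 1.574]
force: [-0.2, 0.0, -0.1]
grip_width: 0.0358
```

Emit:
jog_arm(
  targets=[
    [3.6,[0.01,-0.8,-0.55],0],
    [3.6,[0.03,-2.4,-1.65],0],
    [3.6,[0.05,-5,-3.4],0],
    [3.6,[0.08,-8.3,-5.6],0],
    [3.6,[0.12,-11.6,-7.8],0],
    [3.6,[0.12,-11.6,-7.8],0],
    [3.6,[0.12,-11.6,-7.8],0],
  ],
)

```text
time_s: 39.7
ee_pos: [0.5293, 0.3713, 0.1722]
eef_rot: [-2.164, -0.011, 1.574]
force: [0.7, -0.7, -0.5]
grip_width: 0.0357
```

Run:
```python
from h import *
st(); c,T=shot('wrist'); W=cloud(c,T).reshape(-1,3)
m=(W[:,2]>.018)&(W[:,2]<.028)&(np.hypot(W[:,0]-.5363,W[:,1]-.411)<.06)
A=np.c_[W[m,:2]-[.5363,.411],np.ones(m.sum())]; print('ring',m.sum(),cv2.minEnclosingCircle(W[m,:2].astype(np.float32)),np.linalg.lstsq(A,W[m,2],rcond=None)[0].round(4))
P0=np.load('scene0.npz')['W'].reshape(-1,3); c,T=shot('scene'); P1=cloud(c,T).reshape(-1,3)
for n,b in [('panned',(.31,.44,.35,.47,.018,.03)),('stack',(.70,.85,-.03,.11,.07,.14)),('bottle',(.6,.78,.22,.36,.07,.165)),('beaker',(.36,.52,-.38,-.22,.09,.145)),('cap',(.72,.90,-.25,-.04,.04,.056))]:
    for P in(P0,P1):
        m=(P[:,0]>b[0])&(P[:,0]<b[1])&(P[:,1]>b[2])&(P[:,1]<b[3])&(P[:,2]>b[4])&(P[:,2]<b[5]); print(n,m.sum(),np.median(P[m],axis=0).round(3) if m.any() else '')
```

```text
t39.7 tcp [0.5293 0.3713 0.1722] tip [0.5399 0.3715 0.1564] tilt 0.594 jawz 0.011 jawdir [-0.003  1.   ] q [ 0.691  0.367  1.667 -0.567  0.704 -0.517] F [ 0.7 -0.7 -0.5] w 0.0357
ring 6495 ((0.5364935398101807, 0.40924522280693054), 0.047855716198682785) [ 0.0013 -0.0001  0.0233]
panned 524 [0.361 0.413 0.023]
panned 340 [0.363 0.411 0.023]
stack 789 [0.783 0.061 0.132]
stack 782 [0.783 0.061 0.132]
bottle 898 [0.733 0.302 0.111]
bottle 898 [0.733 0.302 0.112]
beaker 17 [ 0.517 -0.378  0.127]
beaker 12 [ 0.515 -0.378  0.125]
cap 307 [ 0.799 -0.099  0.05 ]
cap 304 [ 0.798 -0.099  0.05 ]
```

The ring lies flat (slope 0.001, top at 23.3 mm) at pan ≈(0.07, -0.002), released. Nothing else has moved and the robot is clear. Handing in.

```bash
python3 -c "
from station import ctrl
print(ctrl.hand_in())"
```

```text
the job is handed in; nothing more can be done
None
```

The bearing is lying flat and released in the far half of the pan, beside the one already there, and I handed the job in at about 39.7 s. No verdict is reported.

**How it was done:** With the tool vertical, the gripper body could not get past the lens. The jog interface has no tilt command, so I pushed the arm against its reach limit high above the bench. That gained about 34° of tilt, which then held through the later moves. The closed fingertips went into the bore with about 10 mm to the ring light by calculation. They drew the ring back, round the corner and onto the tray. I then gripped the ring wall, with the opening reading 17.4 mm for a 17.5 mm wall, carried it over and lowered it to the pan floor before opening.

**Last checks:**
- **Bearing:** its top is 23.3 mm above the bench, as it should be on the 3 mm floor, with a slope of about 0.001. Its centre is about (0.070, -0.002) in the pan frame.
- **Tray step:** it lay at about y = 0.19 in the slideway frame, radius measured 47.9 mm.
- **Other objects:** the bearing already in the pan, the stack, the wash bottle and the cap each read within about 2 mm of where they started.

**What was less clean:**
- **Beaker:** my check caught only about a dozen edge points, so it is not well confirmed; the arm never came near it.
- **Floor contact:** a fingertip corner pressed the slideway floor with about 12–14 N partway along leg one, and I raised the tool 4 mm to stop it.
- **Close pass:** an early stretch test brought the fingertips within about 2 cm of the top of the microscope camera, without contact.
- **Guides and microscope:** wrist force showed no sign of either being pressed; sideways readings while drawing stayed at 11 N or less.

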